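# Close up the skin-imaging bench: dry the spacer cups, screw the jar shut

### The job

Finish the wash-up at the skin-imaging bench: slip every pink spacer cup that is on the drainer mat, mouth first, all the way onto a slanted rod of its own on the drying rack. The jar's blue lid has only been laid loosely on its thread: keeping it level, turn it backward (anticlockwise seen from above) until its thread drops past the thread starts on the neck, then screw it forward (clockwise) until it is fully home on the rim. Leave the wash bottle, the pink swab pot and the chrome canister where they stand.

Things in the scene. Friction and masses are not known exactly. Their poses are not given: they have to be found in the camera images.
- jar: white plastic disinfectant jar, 76 mm in diameter, held fast in a steel bench cradle (round foot, 100 mm in diameter); it cannot move or turn. Origin: underside of the cradle on the bench, z up along the jar's axis. Its sloping shoulder goes from 76 mm diameter at 66 mm height to 52 mm at 82 mm; above it the neck, 46 mm in diameter, 53 mm over its thread
- jar_rim (a point): centre of the neck's rim, 118 mm above the jar's origin. The neck has a right-handed three-start thread, lead 24 mm per turn (threads 8 mm apart); its thread starts lie 5 mm below the rim at 0, 120 and 240 degrees from the jar's x axis
- jar_mark (a point): middle of the blue bar on the jar's shoulder (it runs on down the jar's side), 33 mm from the axis on the jar's x axis: it marks one thread start
- lid: ribbed blue plastic screw lid, loose, 60 mm outer diameter, 28 mm tall, 60 g. Origin: centre of the skirt's lower edge, z up. Inside the skirt three lugs, 9 mm wide, 3 mm tall, undersides 1 mm above the origin, at 0, 120 and 240 degrees from the arrow. It starts level and loose on top of the thread, arrow 35 to 70 degrees clockwise of the blue mark. It turns easily (under 0.3 N m)
- lid_arrow (a point): head of the white arrow on the lid's top face, 26 mm from the axis, on the lid's x axis. Turned back the lid climbs 0.067 mm per degree until its origin is 112 mm above the jar's; with the arrow 12 degrees anticlockwise past the blue mark the thread lets go and, once the grip is eased, it drops 7 mm to about 105 mm. Arrow 12 to 60 degrees past the mark: properly dropped in
- lid_top (a point): centre of the lid's top face, 28 mm above its origin. After the drop, clockwise turning takes the lid down 24 mm per turn (2 mm vertical play). Fully home, after about 160 degrees, this point is 122.7 mm above the jar's origin, the lid resting on the rim; about 30 degrees more and it is tight, and turning on only makes the grip slip
- rack: drying rack: white drip tray 130 x 450 x 18 mm (from 80 mm on the user's side of the origin to 50 mm behind it) with two chrome posts 200 mm tall and two thin rails between them, fixed to the bench. Origin: on the bench, under the middle; its -x axis is the side the rods point to, y along the rails. The rods spring from the lower rail, 30 mm behind the origin and 110 mm up, 85 mm apart
- peg1: rod 1 of 5 on the rack (counted towards +y of the rack): steel, 9 mm in diameter, with a 12 mm rubber tip, 95 mm long, slanting up at 50 degrees from level; its origin is the rod's root on the rail, its z axis runs along the rod towards the free tip (up and towards the user), its y axis runs level along the rail
- peg2: rod 2 of 5 on the rack (counted towards +y of the rack): steel, 9 mm in diameter, with a 12 mm rubber tip, 95 mm long, slanting up at 50 degrees from level; its origin is the rod's root on the rail, its z axis runs along the rod towards the free tip (up and towards the user), its y axis runs level along the rail
- peg3: rod 3 of 5 on the rack (counted towards +y of the rack): steel, 9 mm in diameter, with a 12 mm rubber tip, 95 mm long, slanting up at 50 degrees from level; its origin is the rod's root on the rail, its z axis runs along the rod towards the free tip (up and towards the user), its y axis runs level along the rail
- peg4: rod 4 of 5 on the rack (counted towards +y of the rack): steel, 9 mm in diameter, with a 12 mm rubber tip, 95 mm long, slanting up at 50 degrees from level; its origin is the rod's root on the rail, its z axis runs along the rod towards the free tip (up and towards the user), its y axis runs level along the rail
- peg5: rod 5 of 5 on the rack (counted towards +y of the rack): steel, 9 mm in diameter, with a 12 mm rubber tip, 95 mm long, slanting up at 50 degrees from level; its origin is the rod's root on the rail, its z axis runs along the rod towards the free tip (up and towards the user), its y axis runs level along the rail
- cup1: pink plastic spacer cup, 60 mm tall, 47 mm wide at the foot and 44 mm at the closed end, 2.5 mm walls, round its mouth a flange 64 mm wide, 3 mm thick; 50 g; stands mouth down on the mat (3 to 5 cups, an absent one reads None). Origin: centre of the mouth; z from mouth to closed end, so along the rod's z when hung: then mouth about 38 mm from the rod's root, 15 mm off its axis, inner floor (57 mm deep) on the rod's tip
- cup2: pink plastic spacer cup, 60 mm tall, 47 mm wide at the foot and 44 mm at the closed end, 2.5 mm walls, round its mouth a flange 64 mm wide, 3 mm thick; 50 g; stands mouth down on the mat (3 to 5 cups, an absent one reads None). Origin: centre of the mouth; z from mouth to closed end, so along the rod's z when hung: then mouth about 38 mm from the rod's root, 15 mm off its axis, inner floor (57 mm deep) on the rod's tip
- cup3: pink plastic spacer cup, 60 mm tall, 47 mm wide at the foot and 44 mm at the closed end, 2.5 mm walls, round its mouth a flange 64 mm wide, 3 mm thick; 50 g; stands mouth down on the mat (3 to 5 cups, an absent one reads None). Origin: centre of the mouth; z from mouth to closed end, so along the rod's z when hung: then mouth about 38 mm from the rod's root, 15 mm off its axis, inner floor (57 mm deep) on the rod's tip
- cup4: pink plastic spacer cup, 60 mm tall, 47 mm wide at the foot and 44 mm at the closed end, 2.5 mm walls, round its mouth a flange 64 mm wide, 3 mm thick; 50 g; stands mouth down on the mat (3 to 5 cups, an absent one reads None). Origin: centre of the mouth; z from mouth to closed end, so along the rod's z when hung: then mouth about 38 mm from the rod's root, 15 mm off its axis, inner floor (57 mm deep) on the rod's tip
- cup5: pink plastic spacer cup, 60 mm tall, 47 mm wide at the foot and 44 mm at the closed end, 2.5 mm walls, round its mouth a flange 64 mm wide, 3 mm thick; 50 g; stands mouth down on the mat (3 to 5 cups, an absent one reads None). Origin: centre of the mouth; z from mouth to closed end, so along the rod's z when hung: then mouth about 38 mm from the rod's root, 15 mm off its axis, inner floor (57 mm deep) on the rod's tip
- mat: grey-blue drainer mat, 290 x 290 mm, 1 mm thin, let flush into the bench top, fixed; origin under its centre
- wash_bottle: white squeeze bottle with blue nozzle, 64 mm diameter, 215 mm tall, loose; bystander, leave alone; origin under its centre
- pot: pink swab pot, 68 mm diameter, 44 mm tall, loose; bystander, leave alone; origin under its centre
- canister: chrome canister with black lid, 37 mm diameter, 62 mm tall, loose; bystander, leave alone; origin under its centre

How it is judged:
On the way, in this order (a step that is already met when the one before it is completed fails the run):
1. the lid has been turned backward past the jar's start mark (or on past the next thread start) and has dropped in (((z of lid in the frame of jar between 0.1007 and 0.1085 m and horizontal distance between lid and jar below 0.004 m and y of lid_arrow in the frame of jar above 0.0027 m and x of lid_arrow in the frame of jar above 0.011 m) or (z of lid in the frame of jar between 0.103 and 0.1085 m and horizontal distance between lid and jar below 0.004 m and y of lid_arrow in the frame of jar above -0.002 m and x of lid_arrow in the frame of jar below -0.0153 m))), for 0.2 s.
2. the lid has been screwed forward fully home (z of lid in the frame of jar below 0.0961 m and horizontal distance between lid and jar below 0.004 m and angle between the z axis of lid and the z axis of jar, either way round below 0.052 rad), for 0.2 s.
At the end, for the whole second after the job is handed in: Lid home (within 1.4 mm of its stop, centred within 4 mm, level within 3 degrees); every cup present on a rod: mouth 20 to 52 mm from the rod's root along it, within 23 mm of its axis each way, axes within 34 degrees; all at rest (all of step 2 and linear speed of lid below 0.02 m/s and ((angle between the z axis of cup1 and the z axis of peg1, either way round below 0.6 rad and z of cup1 in the frame of peg1 between 0.02 and 0.052 m and x of cup1 in the frame of peg1 between -0.023 and 0.023 m and y of cup1 in the frame of peg1 between -0.023 and 0.023 m) or (angle between the z axis of cup1 and the z axis of peg2, either way round below 0.6 rad and z of cup1 in the frame of peg2 between 0.02 and 0.052 m and x of cup1 in the frame of peg2 between -0.023 and 0.023 m and y of cup1 in the frame of peg2 between -0.023 and 0.023 m) or (angle between the z axis of cup1 and the z axis of peg3, either way round below 0.6 rad and z of cup1 in the frame of peg3 between 0.02 and 0.052 m and x of cup1 in the frame of peg3 between -0.023 and 0.023 m and y of cup1 in the frame of peg3 between -0.023 and 0.023 m) or (angle between the z axis of cup1 and the z axis of peg4, either way round below 0.6 rad and z of cup1 in the frame of peg4 between 0.02 and 0.052 m and x of cup1 in the frame of peg4 between -0.023 and 0.023 m and y of cup1 in the frame of peg4 between -0.023 and 0.023 m) or (angle between the z axis of cup1 and the z axis of peg5, either way round below 0.6 rad and z of cup1 in the frame of peg5 between 0.02 and 0.052 m and x of cup1 in the frame of peg5 between -0.023 and 0.023 m and y of cup1 in the frame of peg5 between -0.023 and 0.023 m)) and ((angle between the z axis of cup2 and the z axis of peg1, either way round below 0.6 rad and z of cup2 in the frame of peg1 between 0.02 and 0.052 m and x of cup2 in the frame of peg1 between -0.023 and 0.023 m and y of cup2 in the frame of peg1 between -0.023 and 0.023 m) or (angle between the z axis of cup2 and the z axis of peg2, either way round below 0.6 rad and z of cup2 in the frame of peg2 between 0.02 and 0.052 m and x of cup2 in the frame of peg2 between -0.023 and 0.023 m and y of cup2 in the frame of peg2 between -0.023 and 0.023 m) or (angle between the z axis of cup2 and the z axis of peg3, either way round below 0.6 rad and z of cup2 in the frame of peg3 between 0.02 and 0.052 m and x of cup2 in the frame of peg3 between -0.023 and 0.023 m and y of cup2 in the frame of peg3 between -0.023 and 0.023 m) or (angle between the z axis of cup2 and the z axis of peg4, either way round below 0.6 rad and z of cup2 in the frame of peg4 between 0.02 and 0.052 m and x of cup2 in the frame of peg4 between -0.023 and 0.023 m and y of cup2 in the frame of peg4 between -0.023 and 0.023 m) or (angle between the z axis of cup2 and the z axis of peg5, either way round below 0.6 rad and z of cup2 in the frame of peg5 between 0.02 and 0.052 m and x of cup2 in the frame of peg5 between -0.023 and 0.023 m and y of cup2 in the frame of peg5 between -0.023 and 0.023 m)) and ((angle between the z axis of cup3 and the z axis of peg1, either way round below 0.6 rad and z of cup3 in the frame of peg1 between 0.02 and 0.052 m and x of cup3 in the frame of peg1 between -0.023 and 0.023 m and y of cup3 in the frame of peg1 between -0.023 and 0.023 m) or (angle between the z axis of cup3 and the z axis of peg2, either way round below 0.6 rad and z of cup3 in the frame of peg2 between 0.02 and 0.052 m and x of cup3 in the frame of peg2 between -0.023 and 0.023 m and y of cup3 in the frame of peg2 between -0.023 and 0.023 m) or (angle between the z axis of cup3 and the z axis of peg3, either way round below 0.6 rad and z of cup3 in the frame of peg3 between 0.02 and 0.052 m and x of cup3 in the frame of peg3 between -0.023 and 0.023 m and y of cup3 in the frame of peg3 between -0.023 and 0.023 m) or (angle between the z axis of cup3 and the z axis of peg4, either way round below 0.6 rad and z of cup3 in the frame of peg4 between 0.02 and 0.052 m and x of cup3 in the frame of peg4 between -0.023 and 0.023 m and y of cup3 in the frame of peg4 between -0.023 and 0.023 m) or (angle between the z axis of cup3 and the z axis of peg5, either way round below 0.6 rad and z of cup3 in the frame of peg5 between 0.02 and 0.052 m and x of cup3 in the frame of peg5 between -0.023 and 0.023 m and y of cup3 in the frame of peg5 between -0.023 and 0.023 m)) and ((angle between the z axis of cup4 and the z axis of peg1, either way round below 0.6 rad and z of cup4 in the frame of peg1 between 0.02 and 0.052 m and x of cup4 in the frame of peg1 between -0.023 and 0.023 m and y of cup4 in the frame of peg1 between -0.023 and 0.023 m) or (angle between the z axis of cup4 and the z axis of peg2, either way round below 0.6 rad and z of cup4 in the frame of peg2 between 0.02 and 0.052 m and x of cup4 in the frame of peg2 between -0.023 and 0.023 m and y of cup4 in the frame of peg2 between -0.023 and 0.023 m) or (angle between the z axis of cup4 and the z axis of peg3, either way round below 0.6 rad and z of cup4 in the frame of peg3 between 0.02 and 0.052 m and x of cup4 in the frame of peg3 between -0.023 and 0.023 m and y of cup4 in the frame of peg3 between -0.023 and 0.023 m) or (angle between the z axis of cup4 and the z axis of peg4, either way round below 0.6 rad and z of cup4 in the frame of peg4 between 0.02 and 0.052 m and x of cup4 in the frame of peg4 between -0.023 and 0.023 m and y of cup4 in the frame of peg4 between -0.023 and 0.023 m) or (angle between the z axis of cup4 and the z axis of peg5, either way round below 0.6 rad and z of cup4 in the frame of peg5 between 0.02 and 0.052 m and x of cup4 in the frame of peg5 between -0.023 and 0.023 m and y of cup4 in the frame of peg5 between -0.023 and 0.023 m)) and ((angle between the z axis of cup5 and the z axis of peg1, either way round below 0.6 rad and z of cup5 in the frame of peg1 between 0.02 and 0.052 m and x of cup5 in the frame of peg1 between -0.023 and 0.023 m and y of cup5 in the frame of peg1 between -0.023 and 0.023 m) or (angle between the z axis of cup5 and the z axis of peg2, either way round below 0.6 rad and z of cup5 in the frame of peg2 between 0.02 and 0.052 m and x of cup5 in the frame of peg2 between -0.023 and 0.023 m and y of cup5 in the frame of peg2 between -0.023 and 0.023 m) or (angle between the z axis of cup5 and the z axis of peg3, either way round below 0.6 rad and z of cup5 in the frame of peg3 between 0.02 and 0.052 m and x of cup5 in the frame of peg3 between -0.023 and 0.023 m and y of cup5 in the frame of peg3 between -0.023 and 0.023 m) or (angle between the z axis of cup5 and the z axis of peg4, either way round below 0.6 rad and z of cup5 in the frame of peg4 between 0.02 and 0.052 m and x of cup5 in the frame of peg4 between -0.023 and 0.023 m and y of cup5 in the frame of peg4 between -0.023 and 0.023 m) or (angle between the z axis of cup5 and the z axis of peg5, either way round below 0.6 rad and z of cup5 in the frame of peg5 between 0.02 and 0.052 m and x of cup5 in the frame of peg5 between -0.023 and 0.023 m and y of cup5 in the frame of peg5 between -0.023 and 0.023 m)) and linear speed of each of cup1, cup2, cup3, cup4, cup5 below 0.03 m/s); the robot touches nothing.
It fails at once if the wash bottle is pushed aside or tipped over (distance of wash_bottle from where it was at the start of the episode above 0.03 m or angle between wash_bottle's own z axis and vertical above 0.5 rad).
It fails at once if the pink swab pot is pushed aside or tipped over (distance of pot from where it was at the start of the episode above 0.03 m or angle between pot's own z axis and vertical above 0.5 rad).
It fails at once if the chrome canister is pushed aside or tipped over (distance of canister from where it was at the start of the episode above 0.03 m or angle between canister's own z axis and vertical above 0.5 rad).
It fails at once if the lid is cocked over on the neck, more than 12 degrees out of level (angle between lid's own z axis and vertical above 0.21 rad).
Of cup1, cup2, cup3, cup4, cup5 only 3 to 5 are there at a start; the rules pass over those that are not, and their reading is None.
At some moment in a run one of cup1, cup2, cup3, cup4, cup5 may be knocked a few centimetres aside while the robot is not near it.
It also fails if it takes over 210 s, if anything falls off the work surface, if the arm or the gripper's body presses on something with over 40 N, if the wrist force passes 120 N, or if a joint passes its speed limit or range.

### The arm

A 7-joint arm with a two-finger parallel gripper is mounted at the origin on the work surface. World frame = base frame: x ahead of the robot, y to its left, z up, the work surface at z = 0. Lengths are in m, angles in rad, forces in N, time in s.
With the tool pointing down it reaches from about 0.4 to 0.85 m from the base axis. Payload 10.4 kg.
Tool frame: the origin (TCP) lies at the very end of the fingers, on their centre line; the grasp point (between the pads) lies 19 mm behind it (grip_point_offset is the distance from the TCP to the grasp point, in m); z points along the fingers, y is the line along which they close (so a half turn about z gives the same grasp; the last joint's range is limited). The gripper opens to 85 mm and grips with 20 to 120 N. Pads are 22 mm wide; open, the fingers measure 114 mm over their backs; the gripper's body (76 mm by 85 mm) begins 54 mm behind the grasp point. The pads swing forward as they close: fully open they stand 13 mm farther back than shut.
Start: joints at [1.213, 0.332, -0.065, 1.46, 0.022, 1.35, -0.088], TCP at [0.205, -0.59, 0.231] pointing down, gripper open.
Joint ranges: [-2.6, 2.6], [-0.5, 2.12], [-1.47, 1.34], [0.16, 2.42], [-1.27, 4.41], [0.06, 2.06], [-2.6, 2.6]. Speed limits (rad/s): [2.22, 2.22, 2.79, 2.79, 3.14, 3.14, 3.14].

### API

Orientations are given as a rotation vector (axis times angle).
In Python, from rig import * gives the robot as it stands.
- The arm moves only by the tool arm_command, never from a script. Its argument "motion" is a list of rows, each a list of 7 numbers: the turn, a rotation vector about the tool's x, y, z normalised to -1 to 1, where 1 is 30 degrees, then the shift along the tool's x, y, z normalised to -1 to 1, where 1 is 0.8 m, then the opening, from -1 (shut) to 1 (fully open). A call has exactly 8 rows; each row shifts and turns the commanded pose from where the row before left it, along the tool's axes as they then stand; what a row does not reach is not made up. A row lasts 1/10 s, in which the tool goes at most 50 mm and 8.59 degrees, less where a joint would pass 70% of its speed; a pose out of reach is approached as far as the arm can. A call with a number of a shift or a turn outside -1 to 1 is refused whole. A call with a gripper value outside its range is refused whole. The fingers move at their own pace and stop on an object; the grip force is fixed at half the most. Time passes only in rows, so rows that do not move let the fingers close, or fill a call up. It gives the time, the measured TCP pose, the force, the opening and the grip force at its end, in the units of the state.
- state(): the state, without advancing time (a new reading comes with each control period).
- capture(name): name is "scene" or "top"; returns the picture (420x560x3 uint8, red, green, blue); there is no depth.
- get_calibration(name): a dict with "intrinsics" (3x3 intrinsics, pixels), "R" (3x3) and "t" (3): a world point X has camera coordinates R X + t. Camera axes: x right, y down, z forward; pixel columns grow to the right and rows downward; lengths in m; the calibration is good to about 2 mm. A picture is of the moment at which its call begins. get_calibration takes no time and is no camera call.
- job_done(): hands the job in; it is judged then, once.
Trained networks look in the newest picture that a camera, given by its name, has taken for a name from the list of things; names that differ only in an ending like _2 or _b are one class to them, and where a whole thing is asked for, a point or a joint stands for the part that bears it (a point fixed in the world has none). Each returns a list of dicts, best first, with "conf" (0 to 1); they miss things now and then, are a little off and sometimes report something else, mostly with a low value. They report only what shows in the picture. A call takes as long as a camera call.
- regions_of(camera, thing): "mask" (420x560 bool, what is visible of it) and "pixel" ([row, column] in pixels, amid what is visible of it).
The state is a dict: "t": time; "joint_pos": joint angles; "dq": joint speeds; "tau": joint torques, N m; "position": TCP position; "tool_rot": TCP orientation; "force": force on the tool from outside, world axes, zero at the start; "wrist_torque": the same for the moment, N m; "gripper_width": finger opening in m; "grasp_force": force on a finger pad.
Only numpy, scipy, OpenCV 4.12 (cv2) and the standard library are available. Lean on these libraries where they do the work, as an engineer would, in place of code of your own. Each camera call takes 0.05 s, during which the arm holds its last target. There are 200 camera calls.

## Working session

There is one attempt and no reset: what is moved stays moved. The work goes in short steps, Python scripts to look and compute and a tool call to move; the robot and the scene stay as the last step left them, time stands still between calls to the robot, and variables do not carry over. Pictures are saved under pics/ and viewed, at most 14 in all, crops included, and the job is handed in when it is done.

Besides the shell and the picture viewer there is one more tool, called after "Emit:" as name([rows], argument=value, ...), one row to a line, values as JSON. arm_command: Moves the arm, as the interface text tells. Its arguments: {"type":"object","properties":{"motion":{"type":"array","items":{"type":"array","items":{"type":"number"}}}},"required":["motion"]}

```bash
mkdir -p pics; ls
python3 - <<'E'
from rig import *
import cv2,numpy as np
s=state(); print({k:np.round(v,3) for k,v in s.items()})
for c in("scene","top"):
    im=capture(c); cv2.imwrite(f"pics/{c}0.png",im[:,:,::-1])
    k=get_calibration(c); print(c,np.round(k["intrinsics"],1).tolist(),np.round(-k["R"].T@k["t"],3),np.round(k["R"],3).tolist())
    for n in("jar","lid","jar_mark","lid_arrow","lid_top","rack","peg1","cup1","wash_bottle","pot","canister","mat"):
        print(n,[(round(r["conf"],2),np.round(r["pixel"]).tolist(),int(r["mask"].sum())) for r in regions_of(c,n)][:8])
E
```

```text
pics
{'t': np.float64(0.0), 'joint_pos': array([ 1.213,  0.333, -0.065,  1.461,  0.022,  1.35 , -0.089]), 'dq': array([-0.   ,  0.001,  0.   , -0.001, -0.001, -0.   ,  0.   ]), 'tau': array([-1.0000e-03, -6.2546e+01,  4.9000e-02, -3.9161e+01,  1.6000e-02,
        1.0000e-02, -0.0000e+00]), 'position': array([ 0.205, -0.59 ,  0.231]), 'tool_rot': array([-3.096, -0.523,  0.   ]), 'force': array([ 0.377, -0.199, -0.348]), 'wrist_torque': array([ 0.014,  0.001, -0.003]), 'grasp_force': np.float64(0.0), 'gripper_width': np.float64(0.086)}
scene [[390.2, 0.0, 277.0], [0.0, 390.2, 211.4], [0.0, 0.0, 1.0]] [0.938 0.525 0.843] [[-0.802, 0.598, -0.003], [0.462, 0.616, -0.639], [-0.38, -0.513, -0.77]]
jar [(0.93, [203.0, 288.0], 1019), (0.71, [309.0, 413.0], 212), (0.44, [130.0, 244.0], 377)]
lid [(0.66, [175.0, 290.0], 468), (0.41, [265.0, 396.0], 377)]
jar_mark [(0.69, [200.0, 289.0], 1005), (0.5, [183.0, 222.0], 430)]
lid_arrow [(0.84, [172.0, 292.0], 443), (0.66, [222.0, 362.0], 630)]
lid_top [(0.73, [176.0, 290.0], 466), (0.33, [280.0, 326.0], 187)]
rack [(0.91, [309.0, 330.0], 12472), (0.
[... 746 characters left out ...]
 287.0], 400)]
jar_mark [(0.53, [263.0, 399.0], 353)]
lid_arrow [(0.65, [237.0, 288.0], 362)]
lid_top [(0.94, [238.0, 287.0], 399)]
rack [(0.88, [199.0, 185.0], 7773), (0.52, [199.0, 343.0], 350), (0.18, [252.0, 281.0], 355)]
peg1 [(0.62, [175.0, 203.0], 38), (0.6, [161.0, 231.0], 55), (0.56, [204.0, 149.0], 46), (0.49, [220.0, 123.0], 47), (0.43, [188.0, 177.0], 41)]
cup1 [(0.88, [261.0, 398.0], 356), (0.87, [205.0, 398.0], 374), (0.83, [198.0, 346.0], 356), (0.83, [233.0, 368.0], 361), (0.55, [261.0, 338.0], 367)]
wash_bottle [(0.85, [144.0, 307.0], 644)]
pot [(0.71, [277.0, 225.0], 441)]
canister [(0.75, [237.0, 288.0], 375), (0.72, [265.0, 174.0], 149)]
mat [(0.65, [246.0, 377.0], 7189)]
```

Run:
```python
import cv2
a=cv2.imread("pics/scene0.png");cv2.imwrite("pics/scene0b.png",cv2.resize(a,(798,598),interpolation=cv2.INTER_CUBIC))
a=cv2.imread("pics/top0.png")[110:320,90:450];cv2.imwrite("pics/top0b.png",cv2.resize(a,(792,462),interpolation=cv2.INTER_CUBIC))
```

```text
(no output)
```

View pics/scene0b.png

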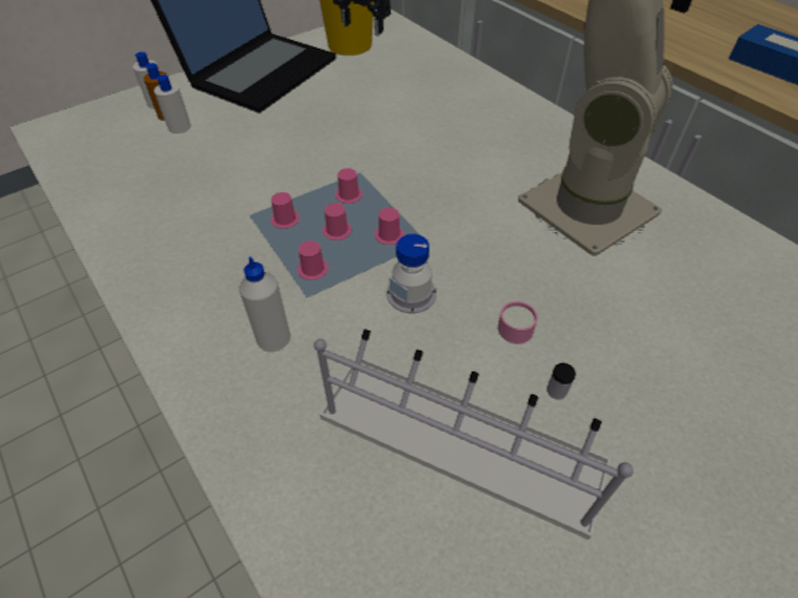

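View pics/top0b.png

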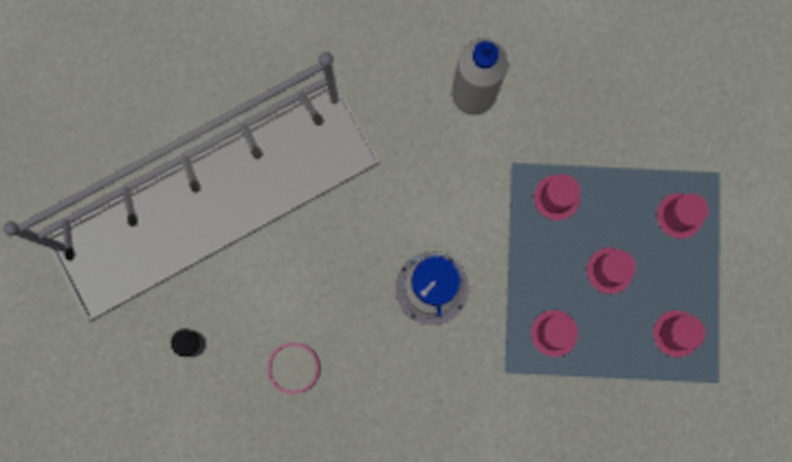

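The scene view shows five pink cups on the mat, and the jar with its blue lid at (412,250) in the upscaled picture. Beyond it are the pot at (517,322), the canister at (561,380) and the rack with five black-tipped rods, all empty. In the top crop the blue mark points down, about (438,308), and the white arrow points lower-left, about (427,288). That puts the arrow roughly 45° clockwise of the mark, as stated.

```bash
cat > h.py <<'E'
from rig import *
import numpy as np, cv2
from scipy.optimize import least_squares
from scipy.spatial.transform import Rotation as Ro
def proj(c,X):
    k=get_calibration(c); p=(k["intrinsics"]@(k["R"]@np.atleast_2d(X).T+k["t"][:,None])).T
    return p[:,:2]/p[:,2:]            # (col,row)
def ray(c,px,z):
    k=get_calibration(c); d=k["R"].T@np.linalg.inv(k["intrinsics"])@[px[0],px[1],1]; o=-k["R"].T@k["t"]
    return o+d*(z-o[2])/d[2]
A=np.linspace(0,2*np.pi,60)
def sil(c,xy,circ):                   # silhouette centroid of stacked circles (z,r)
    P=np.concatenate([np.c_[xy[0]+r*np.cos(A),xy[1]+r*np.sin(A),0*A+z] for z,r in circ])
    m=cv2.moments(cv2.convexHull(proj(c,P).astype(np.float32))); return np.array([m["m10"],m["m01"]])/m["m00"]
def cen(mask):
    r,c=np.nonzero(mask); return np.array([c.mean(),r.mean()])
def locate(obs,circ,x0):              # obs: [(cam,centroid)]
    s=least_squares(lambda q:np.concatenate([sil(c,q,circ)-p for c,p in obs]),x0); return s.x,s.fun
CUP=[(0,.032),(.003,.032),(.003,.0235),(.06,.022)]
def cups(cams=("top",)):
    for c in cams: capture(c)
    out=[]
    for r in regions_of("top","cup1"):
        m=r["mask"]
        if r["conf"]<.3: continue
        x,f=locate([("top",cen(m))],CUP,ray("top",cen(m),.03)[:2]); out.append((np.round(x,4),round(r["conf"],2),int(m.sum())))
    return out
def go(p,R=None):                     # tool-axis turn (units of 30deg), then shift in turned axes (units of .8m)
    s=state(); R0=Ro.from_rotvec(s["tool_rot"]); R=R or R0
    print("turn",np.round((R0.inv()*R).as_rotvec()/np.radians(30),3),"shift after",np.round(R.inv().apply(np.array(p)-s["position"])/.8,4))
def down(a):                          # tool z down, tool y at azimuth a (deg)
    y=np.array([np.cos(np.radians(a)),np.sin(np.radians(a)),0]);z=np.array([0,0,-1.]);return Ro.from_matrix(np.c_[np.cross(y,z),y,z])
E
python3 - <<'E'
from h import *
print("cups",cups(("top","scene")))
m={}
for c in("top","scene"):
    m[c]=regions_of(c,"lid")[0]["mask"]; print(c,cen(m[c]),m[c].sum())
    im=cv2.imread(f"pics/{c}0.png").astype(int)
    bl=(im[...,0]>im[...,2]+60)&(m[c]|(cv2.dilate(m[c].astype(np.uint8),np.ones((15,15)))>0)); n,l,st,ce=cv2.connectedComponentsWithStats(bl.astype(np.uint8)); print([(st[i,4],np.round(ce[i],1)) for i in range(1,n) if st[i,4]>4])
LID=[(.108,.03),(.136,.03)]
for cs in (("top",),("scene",),("top","scene")):
    print("lid",cs,locate([(c,cen(m[c])) for c in cs],LID,[.3,0]))
# jar foot check & arrow
im=cv2.imread("pics/top0.png").astype(int); w=(im.min(2)>120)&m["top"]; a=cen(w); print("white",a,w.sum(),ray("top",a,.136))
# rack from peg tips
T=[]
for c in("top","scene"):
    d=cv2.imread(f"pics/{c}0.png").max(2)
    for r in regions_of(c,"peg1"):
        mm=r["mask"]&(d<50); print(c,np.round(cen(r["mask"]),1),mm.sum(),cen(mm) if mm.sum() else ""); 
        if mm.sum(): T.append((c,cen(mm)))
def pegpts(q,s): # rack x,y,yaw ; point at s along rod
    R=Ro.from_euler("z",q[2]); o=np.array([q[0],q[1],0])
    return [o+R.apply([.03-s*np.cos(np.radians(50)),(i-2)*.085,.11+s*np.sin(np.radians(50))]) for i in range(5)]
def f(q):
    P=pegpts(q,.089); o=[]
    for c,t in T:
        e=proj(c,P)-t; o.append(e[np.argmin((e**2).sum(1))])
    return np.concatenate(o)
s=least_squares(f,[.45,.25,.49],x_scale=.1); print("rack",s.x,np.degrees(s.x[2]),s.fun.round(1)); print(np.round(pegpts(s.x,.095),3))
for n,circ,x0 in(("pot",[(0,.034),(.044,.034)],[.25,.15]),("canister",[(0,.0185),(.062,.0185)],[.3,.3]),("wash_bottle",[(0,.032),(.16,.032),(.215,.008)],[.5,-.05])):
    r=regions_of("top",n); r=[q for q in r if not(n=="canister" and q["pixel"][1]>250)][0]; print(n,locate([("top",cen(r["mask"]))],circ,x0)[0])
E
```

```text
cups [(array([ 0.4155, -0.3658]), 0.96, 343), (array([ 0.4203, -0.2003]), 0.77, 368), (array([ 0.5056, -0.2818]), 0.66, 362), (array([ 0.5778, -0.3825]), 0.63, 371), (array([ 0.6074, -0.2137]), 0.62, 353)]
top [287.72043011 236.80913978] 372
[(np.int32(361), array([287.8, 237.1]))]
scene [289.30046948 175.1971831 ] 426
[(np.int32(417), array([288.8, 175.3]))]
lid ('top',) (array([ 0.48698706, -0.03638739]), array([-9.48521688e-08,  1.93725299e-07]))
lid ('scene',) (array([ 0.48307711, -0.03491989]), array([-4.06425897e-08,  1.09677103e-08]))
lid ('top', 'scene') (array([ 0.48515295, -0.03572951]), array([-0.21550534,  0.67075748, -0.82201644,  0.16378156]))
white [283.2 241.8] 5 [ 0.47282158 -0.02319301  0.136     ]
top [148.7 203. ] 14 [149.71428571 209.21428571]
scene [288.3 266.2] 24 [293.125 249.625]
scene [412.2 312.8] 43 [417.65116279 298.09302326]
scene [288.6 202.4] 0 
scene [368.4 295.9] 38 [373.5        280.78947368]
scene [326.7 282. ] 29 [332.27586207 264.96551724]
scene [252.3 251.3] 18 [256.44444444 235.94444444]
rack [0.59566275 0.33509202 0.49842992] 28.55793085368371 [ 3.1 -2.1 -6.5 -1.1 -6.6 -2.6 -6.5 -1.9 -6.6 -1.7 30.2 12.6]
[[0.65  0.171 0.183]
 [0.609 0.246 0.183]
 [0.568 0.32  0.183]
 [0.528 0.395 0.183]
 [0.487 0.47  0.183]]
pot [0.38367651 0.15071119]
canister [0.4192765  0.28974896]
wash_bottle [ 0.75602256 -0.10403454]
```

```bash
cat >> h.py <<'E'
def pegpts(q,s):
    R=Ro.from_euler("z",q[2]); o=np.array([q[0],q[1],0])
    return [o+R.apply([.03-s*np.cos(np.radians(50)),(i-2)*.085,.11+s*np.sin(np.radians(50))]) for i in range(5)]
E
python3 - <<'E'
from h import *
T=[("top",p) for p in [(234,163.6),(206.8,179),(178.2,194.5),(150,209.3),(121.4,225.5)]]+[("scene",p) for p in [(256.4,235.9),(293.1,249.6),(332.3,265),(373.5,280.8),(417.7,298.1)]]
for S in(T,T[:5],T[5:]):
    g=lambda q:np.concatenate([proj(c,pegpts(q,.089)[i%5])[0]-t for i,(c,t) in enumerate(S)])
    s=least_squares(g,[.52,.25,.49]); print("rack",s.x.round(4),np.degrees(s.x[2]),np.abs(s.fun).max().round(1))
    if S is T: print(np.round(pegpts(s.x,.095),3).tolist())
for p in((289.1,250),(289,248),(288.8,252)): print("mark",ray("top",p,.074))
C=(.4852,-.0357)
ps=[proj("top",[C[0]+r*np.cos(t),C[1]+r*np.sin(t),z])[0].round(1).tolist() for r,z in((.033,.074),) for t in np.radians([170,180,190])]; print(ps, proj("top",[*C,.136]))
im=cv2.imread("pics/top0.png"); cv2.imwrite("pics/jar0.png",cv2.resize(im[215:265,262:317],(660,600),interpolation=cv2.INTER_CUBIC))
im=cv2.imread("pics/scene0.png"); cv2.imwrite("pics/jar1.png",cv2.resize(im[160:220,260:320],(600,600),interpolation=cv2.INTER_CUBIC))
# blue below lid in top view
m=im
E
```

```text
rack [0.6286 0.2693 0.4861] 27.85278339990114 1.3
[[0.681, 0.104, 0.183], [0.641, 0.18, 0.183], [0.601, 0.255, 0.183], [0.561, 0.33, 0.183], [0.522, 0.405, 0.183]]
rack [0.6288 0.2669 0.4851] 27.795624171255028 0.4
rack [0.6286 0.2708 0.4886] 27.995795987576106 0.4
mark [ 0.45354602 -0.04131194  0.074     ]
mark [ 0.45923711 -0.04122304  0.074     ]
mark [ 0.44789407 -0.04026255  0.074     ]
[[285.1, 250.4], [287.1, 250.5], [289.2, 250.3]] [[287.63363429 237.1359003 ]]
```

View pics/jar0.png

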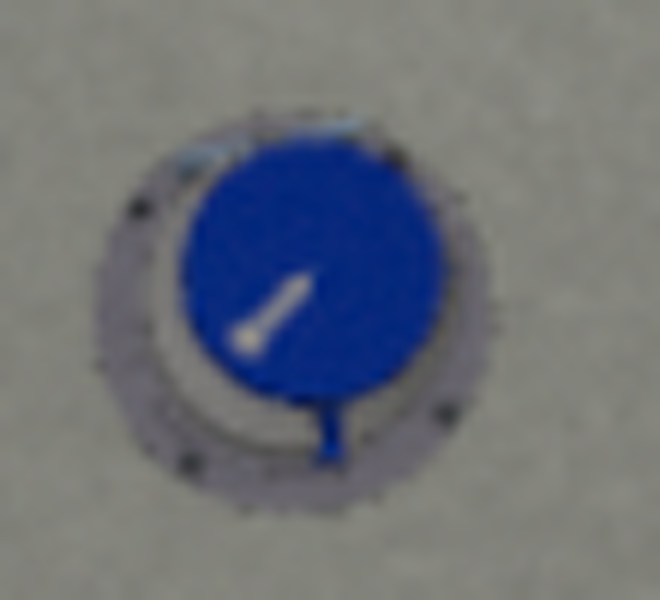

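The crop shows the blue bar at (328,445), direction about 190° in the world, and the arrow head at (243,340), about 135°. The arrow is therefore about 55° clockwise of the mark. Next I move above the lid.

Emit:
arm_command([
  [0,0,-0.278,0,0,0,1],
  [0,0,-0.278,0,0,0,1],
  [0,0,-0.278,0,0,0,1],
  [0,0,-0.278,0,0,0,1],
  [0,0,-0.278,0,0,0,1],
  [0,0,-0.278,0,0,0,1],
  [0,0,-0.278,0,0,0,1],
  [0,0,-0.278,0,0,0,1],
])

```text
t: 2.6
position: [0.2054, -0.5903, 0.2313]
tool_rot: [2.293, 2.147, -0.0]
force: [-0.4, 0.2, 0.4]
gripper_width: 0.0854
grasp_force: 0.0
```

Emit:
arm_command([
  [0,0,0,0.0447,0.0188,0,1],
  [0,0,0,0.0447,0.0188,0,1],
  [0,0,0,0.0447,0.0188,0,1],
  [0,0,0,0.0447,0.0188,0,1],
  [0,0,0,0.0447,0.0188,0,1],
  [0,0,0,0.0447,0.0188,0,1],
  [0,0,0,0.0447,0.0188,0,1],
  [0,0,0,0.0447,0.0188,0,1],
])

```text
t: 3.4
position: [0.3463, -0.3121, 0.2315]
tool_rot: [2.299, 2.14, -0.001]
force: [0.5, -0.0, 0.5]
gripper_width: 0.0852
grasp_force: 0.0
```

Emit:
arm_command([
  [0,0,0,0.0447,0.0188,0,1],
  [0,0,0,0.0447,0.0188,0,1],
  [0,0,0,0.0447,0.0188,0,1],
  [0,0,0,0.0447,0.0188,0,1],
  [0,0,0,0.0447,0.0188,0,1],
  [0,0,0,0.0447,0.0188,0,1],
  [0,0,0,0.0447,0.0188,0,1],
  [0,0,0,0.0447,0.0188,0,1],
])

```text
t: 4.2
position: [0.4868, -0.0354, 0.2316]
tool_rot: [2.299, 2.139, 0.0]
force: [0.5, -0.8, -0.1]
gripper_width: 0.0854
grasp_force: 0.0
```

Run:
```python
from h import *
s=state(); print(s["position"],s["joint_pos"].round(3),s["gripper_width"]); 
print("foot",ray("top",(262+295/12,215+310/12),.008))
capture("scene"); m=regions_of("scene","lid")[0]; print(m["conf"],locate([("scene",cen(m["mask"]))],[(.108,.03),(.136,.03)],[.48,-.03])[0])
go([.485,-.0355,.102],down(-4))
```

```text
[ 0.48684064 -0.03544789  0.23164332] [ 0.737  0.085 -0.786  1.777  0.063  1.304 -0.136] 0.08538255570962291
foot [ 0.48481281 -0.03772093  0.008     ]
0.73 [ 0.48276735 -0.03380098]
turn [ 0.003 -0.004  0.011] shift after [-0.0054 -0.003   0.1622]
```

Emit:
arm_command([
  [0,0,0,-0.001,-0.0016,0.025,1],
  [0,0,0,0,0,0.03,1],
  [0,0,0,0,0,0.03,1],
  [0,0,0,0,0,0.03,1],
  [0,0,0,0,0,0.025,1],
  [0,0,0,0,0,0.015,1],
  [0,0,0,0,0,0.0095,1],
  [0,0,0,0,0,0,1],
])

```text
t: 5.1
position: [0.4847, -0.0377, 0.0993]
tool_rot: [-2.299, -2.14, 0.001]
force: [-0.8, 0.0, 0.6]
gripper_width: 0.0855
grasp_force: 0.0
```

Emit:
arm_command([
  [0,0,0,0,0,0,-1],
  [0,0,0,0,0,0,-1],
  [0,0,0,0,0,0,-1],
  [0,0,0,0,0,0,-1],
  [0,0,0,0,0,0,-1],
  [0,0,0,0,0,0,-1],
  [0,0,0,0,0,0,-1],
  [0,0,0,0,0,0,-1],
])

```text
t: 5.9
position: [0.4855, -0.0376, 0.1011]
tool_rot: [2.298, 2.14, 0.0]
force: [-4.6, 1.5, 8.4]
gripper_width: 0.0594
grasp_force: 62.4
```

Emit:
arm_command([
  [0,0,-0.2,0,0,-0.0008,-1],
  [0,0,-0.275,0,0,-0.0008,-1],
  [0,0,-0.275,0,0,-0.0008,-1],
  [0,0,-0.275,0,0,-0.0008,-1],
  [0,0,-0.275,0,0,-0.0007,-1],
  [0,0,-0.275,0,0,-0.0007,-1],
  [0,0,-0.275,0,0,-0.0007,-1],
  [0,0,0,0,0,0,-1],
])

```text
t: 6.7
position: [0.4856, -0.0374, 0.1049]
tool_rot: [1.034, 2.965, 0.001]
force: [-0.4, 1.6, 4.6]
gripper_width: 0.0595
grasp_force: 64.2
```

Run:
```python
from h import *
s=state(); print(s["position"],s["joint_pos"].round(3),s["gripper_width"],s["force"].round(1),s["wrist_torque"].round(2)); 
im=capture("scene"); cv2.imwrite("pics/l1.png",cv2.resize(im[150:230,240:340,::-1],(800,640-40),interpolation=cv2.INTER_CUBIC))
```

```text
[ 0.48564932 -0.03744096  0.10485785] [ 0.812  0.261 -0.912  1.93   0.236  1.06   0.699] 0.05946282179169187 [-0.4  1.6  4.6] [0.34 0.18 0.  ]
```

View pics/l1.png

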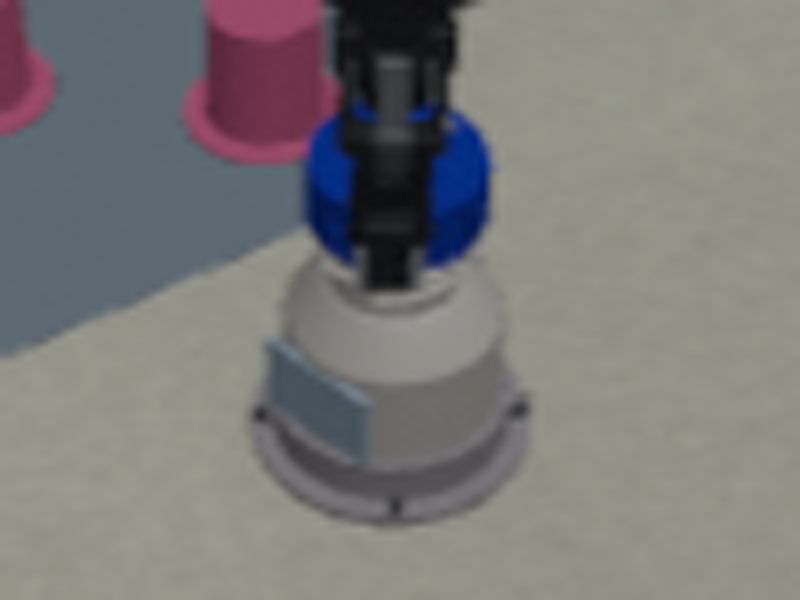

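The lid is gripped level and has turned back about 56°, so the arrow is near the mark. I turn it about 33° further, then ease the grip.

Emit:
arm_command([
  [0,0,-0.275,0,0,-0.0007,-1],
  [0,0,-0.275,0,0,-0.0006,-1],
  [0,0,-0.275,0,0,0,-1],
  [0,0,-0.275,0,0,0,-1],
  [0,0,0,0,0,0,-1],
  [0,0,0,0,0,0,-1],
  [0,0,0,0,0,0,-1],
  [0,0,0,0,0,0,-1],
])

```text
t: 7.55
position: [0.4852, -0.0371, 0.1052]
tool_rot: [0.157, 3.137, 0.0]
force: [1.1, 4.4, 3.6]
gripper_width: 0.0595
grasp_force: 64.7
```

Emit:
arm_command([
  [0,0,0,0,0,0,0.4],
  [0,0,0,0,0,0,0.6],
  [0,0,0,0,0,0,0.7],
  [0,0,0,0,0,0,0.7],
  [0,0,0,0,0,0,0.7],
  [0,0,0,0,0,0,0.7],
  [0,0,0,0,0,0,0.7],
  [0,0,0,0,0,0,0.7],
])

```text
t: 8.35
position: [0.4849, -0.0376, 0.105]
tool_rot: [0.154, 3.138, -0.0]
force: [0.3, -0.5, 0.1]
gripper_width: 0.0726
grasp_force: 0.0
```

Run:
```python
from h import *
s=state(); print(s["position"],s["joint_pos"].round(3),s["gripper_width"],s["force"].round(1)); 
im=capture("scene"); a=cv2.resize(im[150:230,240:340,::-1],(400,320),interpolation=cv2.INTER_CUBIC)
im=capture("top"); b=cv2.resize(im[200:280,237:337,::-1],(400,320),interpolation=cv2.INTER_CUBIC)
cv2.imwrite("pics/l2.png",np.hstack([a,b]))
m=regions_of("scene","lid")[0]; print(m["conf"],m["mask"].sum())
```

```text
[ 0.48494383 -0.03758912  0.10497873] [ 0.89   0.29  -1.005  1.927  0.279  1.072  1.241] 0.07259529308345153 [ 0.3 -0.5  0.1]
0.84 285
```

View pics/l2.png

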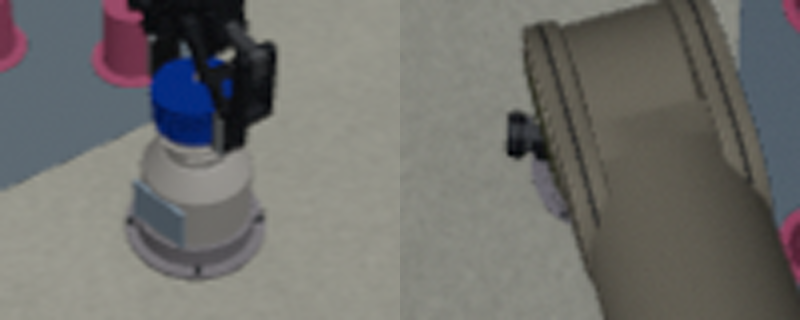

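The lid looks level with the fingers eased. Next I check its height numerically against a dropped and an undropped model.

```bash
cat >> h.py <<'E'
def lidz(im,C=(.4850,-.0372)):        # fit lid height by silhouette edges in scene picture
    im=im.astype(int); b=(im[...,2]>im[...,0]+50)&(im[...,2]>im[...,1]+35); b[:150]=0;b[200:]=0;b[:,:255]=0;b[:,320:]=0
    cols=np.arange(279,288); lo=[np.nonzero(b[:,c])[0].max() if b[:,c].any() else np.nan for c in cols]; hi=[np.nonzero(b[:,c])[0].min() if b[:,c].any() else np.nan for c in cols]
    print("blue lo",lo,"hi",hi)
    for z in(.095,.098,.101,.105,.108,.112):
        P=np.concatenate([np.c_[C[0]+.03*np.cos(A),C[1]+.03*np.sin(A),0*A+zz] for zz in(z,z+.028)]); m=np.zeros((420*8,560*8),np.uint8)
        cv2.fillConvexPoly(m,cv2.convexHull((proj("scene",P)*8).astype(np.int32)),1)
        print(z,[round(np.nonzero(m[:,c*8+4])[0].max()/8,1) if m[:,c*8+4].any() else 0 for c in cols],[round(np.nonzero(m[:,c*8+4])[0].min()/8,1) if m[:,c*8+4].any() else 0 for c in cols])
E
python3 - <<'E'
from h import *
lidz(cv2.imread("pics/scene0.png")[:,:,::-1]); lidz(capture("scene"))
E
```

```text
blue lo [np.int64(181), np.int64(183), np.int64(183), np.int64(184), np.int64(185), np.int64(185), np.int64(186), np.int64(186), np.int64(186)] hi [np.int64(169), np.int64(168), np.int64(167), np.int64(166), np.int64(166), np.int64(165), np.int64(165), np.int64(164), np.int64(164)]
0.095 [np.float64(187.6), np.float64(188.4), np.float64(188.9), np.float64(189.4), np.float64(189.8), np.float64(190.0), np.float64(190.2), np.float64(190.2), np.float64(190.4)] [np.float64(169.2), np.float64(168.6), np.float64(168.0), np.float64(167.6), np.float64(167.2), np.float64(167.0), np.float64(166.8), np.float64(166.6), np.float64(166.6)]
0.098 [np.float64(186.9), np.float64(187.6), np.float64(188.1), np.float64(188.6), np.float64(189.0), np.float64(189.1), np.float64(189.4), np.float64(189.5), np.float64(189.6)] [np.float64(168.5), np.float64(167.8), np.float64(167.2), np.float64(166.8), np.float64(166.4), np.float64(166.1), np.float64(165.9), np.float64(165.8), np.float64(165.8)]
0.101 [np.float64(186.0), np.float64(186.8), np.float64(187.4), np.float64(187.9), np.float64(188.2), np.float64(188.
[... 2965 characters left out ...]

0.108 [np.float64(184.2), np.float64(184.9), np.float64(185.5), np.float64(186.0), np.float64(186.2), np.float64(186.5), np.float64(186.8), np.float64(186.9), np.float64(187.0)] [np.float64(165.8), np.float64(165.0), np.float64(164.5), np.float64(164.0), np.float64(163.6), np.float64(163.4), np.float64(163.2), np.float64(163.1), np.float64(163.0)]
0.112 [np.float64(183.1), np.float64(183.8), np.float64(184.4), np.float64(184.9), np.float64(185.1), np.float64(185.5), np.float64(185.6), np.float64(185.8), np.float64(185.9)] [np.float64(164.6), np.float64(163.9), np.float64(163.4), np.float64(162.9), np.float64(162.5), np.float64(162.2), np.float64(162.1), np.float64(162.0), np.float64(161.9)]
```

Emit:
arm_command([
  [0,0,0,0,0,0,1],
  [0,0,0,0,0,0,1],
  [0,0,0,0,0,-0.02,1],
  [0,0,0,0,0,-0.03,1],
  [0,0,0,0,0,-0.03,1],
  [0,0,0,0,0,-0.03,1],
  [0,0,0,0,0,0,1],
  [0,0,0,0,0,0,1],
])

```text
t: 9.35
position: [0.4853, -0.0376, 0.1939]
tool_rot: [0.154, 3.136, -0.001]
force: [0.2, -0.6, -0.4]
gripper_width: 0.085
grasp_force: 0.0
```

```bash
python3 - <<'E' | grep -v "^0"
from h import *
im=capture("scene"); lidz(im)
cv2.imwrite("pics/l3.png",cv2.resize(im[155:210,255:325,::-1],(700,550),interpolation=cv2.INTER_CUBIC))
for z in(.133,.14):
  for C in [(.485,-.0372)]:
    print("c",z,proj("scene",[*C,z]).round(1)); print([(a,proj("scene",[C[0]+.026*np.cos(np.radians(a)),C[1]+.026*np.sin(np.radians(a)),z])[0].round(1).tolist()) for a in range(130,260,15)])
print(state()["position"])
E
```

```text
blue lo [np.int64(181), np.int64(182), np.int64(183), np.int64(184), np.int64(184), np.int64(185), np.int64(185), np.int64(185), np.int64(185)] hi [np.int64(168), np.int64(167), np.int64(166), np.int64(166), np.int64(165), np.int64(165), np.int64(165), np.int64(164), np.int64(164)]
c 0.133 [[288.3 171.9]]
[(130, [298.1, 173.6]), (145, [298.3, 171.7]), (160, [297.8, 169.9]), (175, [296.7, 168.2]), (190, [294.9, 166.8]), (205, [292.8, 165.8]), (220, [290.4, 165.1]), (235, [287.8, 165.0]), (250, [285.2, 165.2])]
c 0.14 [[288.3 170. ]]
[(130, [298.2, 171.6]), (145, [298.4, 169.7]), (160, [297.9, 167.9]), (175, [296.7, 166.3]), (190, [295.0, 164.9]), (205, [292.9, 163.8]), (220, [290.4, 163.2]), (235, [287.8, 163.0]), (250, [285.3, 163.3])]
[ 0.48483941 -0.03758786  0.19316368]
```

View pics/l3.png

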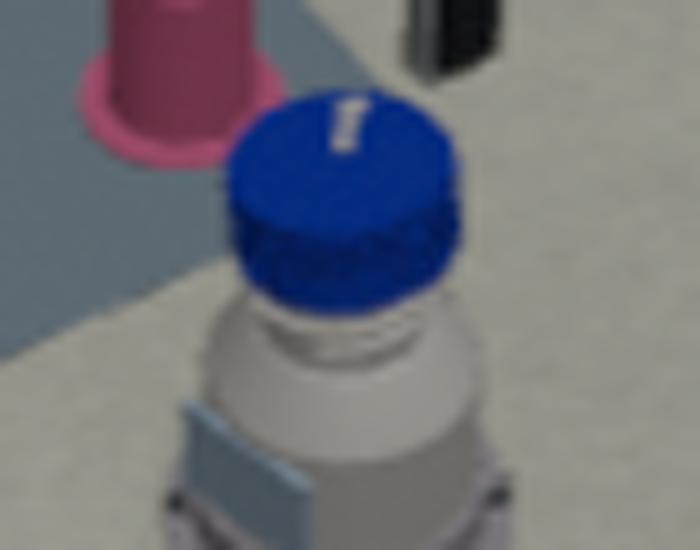

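The arrow head at crop (352,102) is about 30° past the mark. Next I compare subpixel edge profiles with the start picture to see whether the lid dropped.

Run:
```python
from h import *
a=cv2.imread("pics/scene0.png")[:,:,::-1].astype(float); b=np.mean([capture("scene") for _ in range(3)],0)
for n,i in(("start",a),("now",b)):
    blue=i[...,2]-i[...,0]; 
    p=blue[155:205,284:293].mean(1)
    up=np.interp(60,p[5:15],np.arange(160,170)); k=np.arange(178,195); q=blue[178:195,284:293].mean(1); lo=np.interp(-60,-q,k)
    row=blue[176:182].mean(0); m=row>60; c=np.nonzero(m)[0]
    L=np.interp(60,row[272:282],np.arange(272,282)); Rr=np.interp(-60,-row[294:308],np.arange(294,308))
    print(n,"up",up.round(2),"lo",lo.round(2),"L",L.round(2),"R",Rr.round(2)); print(np.round(q).astype(int)); print(np.round(i[182:198,284:293].mean((1,2))).astype(int))
    bl=(blue>60); bl[:155]=0;bl[200:]=0;bl[:,:265]=0;bl[:,315:]=0; print("cent",cen(bl),bl.sum())
for z in(.105,.1075,.112):
    print(z,sil("scene",(.485,-.0372),[(z,.03),(z+.028,.03)]))
```

```text
start up 163.9 lo 186.4 L 278.48 R 300.02
[125 121  95  85  81  83  84  86  76  35  -6  -6  -5  -5  -6  -6  -7]
[ 39  39  40  40  48  81 117 117 112 109 135 140 138 137 137 136]
cent [288.84172662 175.25179856] 417
now up 163.86 lo 185.41 L 278.65 R 299.79
[102  92  85  86  89  96  96  82  28  -6  -6  -6  -6  -6  -6  -6  -6]
[ 42  46  46  53  89 134 120 121 115 112 139 143 141 141 141 140]
cent [288.9382716  174.74567901] 405
0.105 [288.15667128 175.83163271]
0.1075 [288.17468771 175.15110763]
0.112 [288.20728808 173.9196472 ]
```

Emit:
arm_command([
  [0,0,0.275,0,0,0,1],
  [0,0,0.275,0,0,0,1],
  [0,0,0.275,0,0,0,1],
  [0,0,0.275,0,0,0,1],
  [0,0,0.275,0,0,0,1],
  [0,0,0.275,0,0,0,1],
  [0,0,0.275,0,0,0,1],
  [0,0,0,0,0,0,1],
])

```text
t: 10.35
position: [0.4847, -0.0373, 0.1925]
tool_rot: [-1.652, -2.671, 0.0]
force: [-0.6, -0.1, -1.0]
gripper_width: 0.0854
grasp_force: 0.0
```

Emit:
arm_command([
  [0,0,0,0,0,0.03,1],
  [0,0,0,0,0,0.03,1],
  [0,0,0,0,0,0.03,1],
  [0,0,0,0,0,0.016,1],
  [0,0,0,0,0,0.01,1],
  [0,0,0,0,0,0,1],
  [0,0,0,0,0,0,1],
  [0,0,0,0,0,0,1],
])

```text
t: 11.15
position: [0.4856, -0.0376, 0.1011]
tool_rot: [1.648, 2.673, 0.001]
force: [0.1, -0.6, 0.4]
gripper_width: 0.085
grasp_force: 0.0
```

Emit:
arm_command([
  [0,0,0,0,0,0,-1],
  [0,0,0,0,0,0,-1],
  [0,0,0,0,0,0,-1],
  [0,0,0,0,0,0,-1],
  [0,0,0,0,0,0,-1],
  [0,0,0,0,0,0,-1],
  [0,0,0,0,0,0,-1],
  [0,0,0,0,0,0,-1],
])

```text
t: 11.95
position: [0.4852, -0.0376, 0.1009]
tool_rot: [1.649, 2.673, -0.001]
force: [-1.9, -0.6, 6.8]
gripper_width: 0.0599
grasp_force: 62.9
```

```bash
cat >> h.py <<'E'
def edges(tag):
    i=np.mean([capture("scene") for _ in range(2)],0); blue=i[...,2]-i[...,0]; o=[]
    for c0,c1 in((280,284),(284,288),(288,292),(292,297)):
        up=np.interp(60,blue[160:170,c0:c1].mean(1),np.arange(160,170)); lo=np.interp(-60,-blue[178:195,c0:c1].mean(1),np.arange(178,195)); o.append((up.round(2),lo.round(2)))
    print(tag,o)
E
python3 - <<'E'
from h import *
s=state(); print(s["position"],s["joint_pos"].round(3),s["gripper_width"],s["force"].round(1),s["wrist_torque"].round(2)); edges("gripped")
E
```

```text
[ 0.48519378 -0.03764326  0.10085235] [ 0.81   0.267 -0.911  1.934  0.243  1.054  0.26 ] 0.05988408614518661 [-1.9 -0.6  6.8] [-0.11  0.51 -0.  ]
gripped [(np.float64(169.0), np.float64(178.0)), (np.float64(169.0), np.float64(178.0)), (np.float64(169.0), np.float64(185.89)), (np.float64(164.61), np.float64(184.83))]
```

Emit:
arm_command([
  [0,0,-0.2,0,0,0,-1],
  [0,0,-0.2,0,0,0,-1],
  [0,0,0,0,0,0,-1],
  [0,0,0,0,0,0,-1],
  [0,0,0,0,0,0,0.7],
  [0,0,0,0,0,0,0.7],
  [0,0,0,0,0,0,0.7],
  [0,0,0,0,0,0,0.7],
])

```text
t: 12.85
position: [0.4849, -0.0375, 0.1001]
tool_rot: [-1.361, -2.831, 0.0]
force: [1.0, -0.6, 0.2]
gripper_width: 0.0723
grasp_force: 0.0
```

Emit:
arm_command([
  [0,0,0,0,0,0,1],
  [0,0,0,0,0,0,1],
  [0,0,0,0,0,-0.02,1],
  [0,0,0,0,0,-0.03,1],
  [0,0,0,0,0,-0.03,1],
  [0,0,0,0,0,-0.03,1],
  [0,0,0,0,0,0,1],
  [0,0,0,0,0,0,1],
])

```text
t: 13.65
position: [0.4853, -0.0376, 0.1892]
tool_rot: [1.36, 2.83, -0.0]
force: [0.7, -0.4, -0.6]
gripper_width: 0.0854
grasp_force: 0.0
```

Run:
```python
from h import *
edges("now"); im=capture("scene"); cv2.imwrite("pics/l4.png",im[...,::-1])
# model render search: compare blue mask vs level-lid at z,x,y  + start
def fit(img,t):
    blue=img[...,2].astype(float)-img[...,0]; b=(blue>55); b[:158]=0;b[195:]=0;b[:,:270]=0;b[:,308:]=0
    b=cv2.morphologyEx(b.astype(np.uint8),cv2.MORPH_CLOSE,np.ones((7,7)))
    for r in(0,):
        ys,xs=np.nonzero(b); print(t,"centroid",xs.mean().round(2),ys.mean().round(2),b.sum(),"rows",ys.min(),ys.max())
fit(cv2.imread("pics/scene0.png")[...,::-1],"start"); fit(im,"now")
w=(im.min(2)>110); w[:162]=0;w[178:]=0;w[:,:280]=0;w[:,300:]=0; print("arrow px",np.argwhere(w).tolist())
```

```text
now [(np.float64(165.84), np.float64(184.03)), (np.float64(165.58), np.float64(186.36)), (np.float64(169.0), np.float64(186.97)), (np.float64(164.95), np.float64(186.11))]
start centroid 289.09 175.12 437 rows 164 186
now centroid 289.25 175.65 427 rows 165 187
arrow px [[162, 292], [162, 293], [162, 294], [162, 295], [162, 296], [162, 297], [162, 298], [162, 299], [163, 293], [163, 294], [163, 295], [163, 296], [163, 297], [163, 298], [163, 299], [164, 294], [164, 295], [164, 296], [164, 297], [164, 298], [164, 299], [165, 295], [165, 296], [165, 297], [165, 298], [165, 299], [166, 289], [166, 290], [166, 297], [166, 298], [166, 299], [167, 289], [167, 290], [167, 299], [168, 289], [168, 290], [169, 289], [169, 290], [170, 289], [170, 290]]
```

The lid now sits about 0.5 px below its start row, and the model predicts 0.7 px for the 105 mm dropped state. The arrow is still past the mark, so it has dropped in. Next I wind back above it, regrip and screw forward.

Emit:
arm_command([
  [0,0,-0.275,0,0,0,1],
  [0,0,-0.275,0,0,0,1],
  [0,0,-0.275,0,0,0,1],
  [0,0,-0.275,0,0,0,1],
  [0,0,-0.275,0,0,0,1],
  [0,0,-0.275,0,0,0,1],
  [0,0,-0.275,0,0,0,1],
  [0,0,0,0,0,0,1],
])

```text
t: 14.6
position: [0.4846, -0.0374, 0.1876]
tool_rot: [0.179, -3.135, -0.001]
force: [-0.0, 0.1, -0.3]
gripper_width: 0.0853
grasp_force: 0.0
```

Emit:
arm_command([
  [0,0,0,0,0,0.03,1],
  [0,0,0,0,0,0.03,1],
  [0,0,0,0,0,0.03,1],
  [0,0,0,0,0,0.015,1],
  [0,0,0,0,0,0.006,1],
  [0,0,0,0,0,0,1],
  [0,0,0,0,0,0,1],
  [0,0,0,0,0,0,1],
])

```text
t: 15.4
position: [0.4856, -0.0376, 0.1003]
tool_rot: [-0.175, 3.135, -0.001]
force: [0.1, -0.8, 0.3]
gripper_width: 0.085
grasp_force: 0.0
```

Emit:
arm_command([
  [0,0,0,0,0,0,-1],
  [0,0,0,0,0,0,-1],
  [0,0,0,0,0,0,-1],
  [0,0,0,0,0,0,-1],
  [0,0,0,0,0,0,-1],
  [0,0,0,0,0,0,-1],
  [0,0,0,0,0,0,-1],
  [0,0,0,0,0,0,-1],
])

```text
t: 16.2
position: [0.4854, -0.0363, 0.1004]
tool_rot: [-0.176, 3.136, 0.001]
force: [-4.8, 5.2, 10.9]
gripper_width: 0.0596
grasp_force: 62.3
```

Run:
```python
from h import *
s=state(); print(s["position"],s["joint_pos"].round(3),s["gripper_width"],s["force"].round(1),s["wrist_torque"].round(2)); edges("gripped")
```

```text
[ 0.4854201  -0.0363319   0.10041464] [ 0.923  0.317 -1.052  1.93   0.313  1.071  1.423] 0.05964713884335682 [-4.8  5.2 10.9] [ 0.93  0.8  -0.05]
gripped [(np.float64(165.56), np.float64(184.29)), (np.float64(164.31), np.float64(186.45)), (np.float64(169.0), np.float64(186.8)), (np.float64(169.0), np.float64(178.37))]
```

Emit:
arm_command([
  [0,0,0.2,0,0,0.0005,-1],
  [0,0,0.275,0,0,0.0007,-1],
  [0,0,0.275,0,0,0.0007,-1],
  [0,0,0.275,0,0,0.0007,-1],
  [0,0,0.275,0,0,0.0007,-1],
  [0,0,0.275,0,0,0.0007,-1],
  [0,0,0.275,0,0,0.0007,-1],
  [0,0,0.275,0,0,0.0007,-1],
])

```text
t: 17.1
position: [0.4854, -0.0368, 0.0962]
tool_rot: [1.514, 2.752, 0.0]
force: [-3.7, 2.2, 10.4]
gripper_width: 0.0598
grasp_force: 62.5
```

Emit:
arm_command([
  [0,0,0.275,0,0,0.0007,-1],
  [0,0,0.275,0,0,0.0007,-1],
  [0,0,0.275,0,0,0.0007,-1],
  [0,0,0.275,0,0,0.0007,-1],
  [0,0,0.275,0,0,0.0007,-1],
  [0,0,0.275,0,0,0.0007,-1],
  [0,0,0.275,0,0,0.0007,-1],
  [0,0,0,0,0,0,-1],
])

```text
t: 17.9
position: [0.485, -0.0366, 0.0923]
tool_rot: [-2.655, -1.679, -0.0]
force: [-5.8, 4.5, 13.1]
gripper_width: 0.0601
grasp_force: 63.0
```

Run:
```python
from h import *
s=state(); print(s["position"],s["joint_pos"].round(3),s["gripper_width"],s["force"].round(1),s["wrist_torque"].round(2)); edges("screwing")
```

```text
[ 0.48502546 -0.03655514  0.09228079] [ 0.634  0.233 -0.712  1.949  0.178  1.022 -0.601] 0.06006562960698685 [-5.8  4.5 13.1] [ 0.75  1.44 -0.33]
screwing [(np.float64(169.0), np.float64(186.84)), (np.float64(166.43), np.float64(188.87)), (np.float64(166.3), np.float64(189.2)), (np.float64(167.22), np.float64(188.34))]
```

Emit:
arm_command([
  [0,0,0.275,0,0,0.0007,-1],
  [0,0,0.275,0,0,0.0007,-1],
  [0,0,0.275,0,0,0.0007,-1],
  [0,0,0.275,0,0,0.0007,-1],
  [0,0,0.275,0,0,0.0005,-1],
  [0,0,0.275,0,0,0,-1],
  [0,0,0.275,0,0,0,-1],
  [0,0,0,0,0,0,-1],
])

```text
t: 18.8
position: [0.4844, -0.0361, 0.0886]
tool_rot: [-3.135, -0.189, 0.002]
force: [-3.9, 5.4, 3.1]
gripper_width: 0.0594
grasp_force: 63.9
```

Run:
```python
from h import *
s=state(); print(s["position"],s["joint_pos"].round(3),s["gripper_width"],s["force"].round(1),s["wrist_torque"].round(2)); edges("screwing")
```

```text
[ 0.48441343 -0.03608469  0.08864914] [ 0.519  0.216 -0.585  1.958  0.139  1.008 -1.58 ] 0.059416307672684056 [-3.9  5.4  3.1] [ 1.05  0.72 -0.04]
screwing [(np.float64(168.87), np.float64(187.75)), (np.float64(167.44), np.float64(189.67)), (np.float64(168.92), np.float64(178.47)), (np.float64(169.0), np.float64(183.12))]
```

Emit:
arm_command([
  [0,0,0.275,0,0,0.0003,-1],
  [0,0,0.275,0,0,0,-1],
  [0,0,0.275,0,0,0,-1],
  [0,0,0.275,0,0,0,-1],
  [0,0,0,0,0,0,-1],
  [0,0,0,0,0,0,-1],
  [0,0,0,0,0,0,-1],
  [0,0,0,0,0,0,-1],
])

```text
t: 19.7
position: [0.4846, -0.0357, 0.0883]
tool_rot: [-3.061, 0.7, 0.002]
force: [-2.5, 6.5, 1.9]
gripper_width: 0.0597
grasp_force: 64.1
```

Run:
```python
from h import *
s=state(); print(s["position"],s["joint_pos"].round(3),s["gripper_width"],s["force"].round(1),s["wrist_torque"].round(2)); edges("screwing")
```

```text
[ 0.48456619 -0.03567521  0.08834527] [ 0.459  0.207 -0.519  1.961  0.119  1.004 -2.136] 0.059688873363566014 [-2.5  6.5  1.9] [ 1.32  0.55 -0.11]
screwing [(np.float64(169.0), np.float64(187.79)), (np.float64(169.0), np.float64(178.0)), (np.float64(169.0), np.float64(178.0)), (np.float64(169.0), np.float64(178.0))]
```

Emit:
arm_command([
  [0,0,0,0,0,0,1],
  [0,0,0,0,0,0,1],
  [0,0,0,0,0,0,1],
  [0,0,0,0,0,0,1],
  [0,0,0,0,0,-0.03,1],
  [0,0,0,0,0,-0.04,1],
  [0,0,0,0,0,-0.04,1],
  [0,0,0,0,0,-0.04,1],
])

```text
t: 20.6
position: [0.4848, -0.0376, 0.2096]
tool_rot: [3.062, -0.703, 0.0]
force: [1.5, -0.3, -0.6]
gripper_width: 0.086
grasp_force: 0.0
```

Run:
```python
from h import *
edges("now"); im=capture("scene")
for t,i in(("start",cv2.imread("pics/scene0.png")[...,::-1]),("drop",cv2.imread("pics/l4.png")[...,::-1]),("now",im)):
    blue=i[...,2].astype(float)-i[...,0]; b=(blue>55); b[:158]=0;b[197:]=0;b[:,:270]=0;b[:,308:]=0
    b=cv2.morphologyEx(b.astype(np.uint8),cv2.MORPH_CLOSE,np.ones((7,7))); ys,xs=np.nonzero(b); print(t,xs.mean().round(2),ys.mean().round(2),b.sum())
for z in(.0947,.098,.105,.1075): print(z,sil("scene",(.485,-.0372),[(z,.03),(z+.028,.03)]).round(2))
cv2.imwrite("pics/l5.png",cv2.resize(im[155:210,255:325,::-1],(700,550),interpolation=cv2.INTER_CUBIC)); print(state()["position"])
```

```text
now [(np.float64(169.0), np.float64(187.61)), (np.float64(167.59), np.float64(178.0)), (np.float64(167.33), np.float64(190.19)), (np.float64(168.33), np.float64(189.27))]
start 289.09 175.12 437
drop 289.25 175.65 427
now 288.75 178.9 432
0.0947 [288.08 178.61]
0.098 [288.11 177.72]
0.105 [288.16 175.83]
0.1075 [288.17 175.15]
[ 0.48612699 -0.03769246  0.21020528]
```

View pics/l5.png

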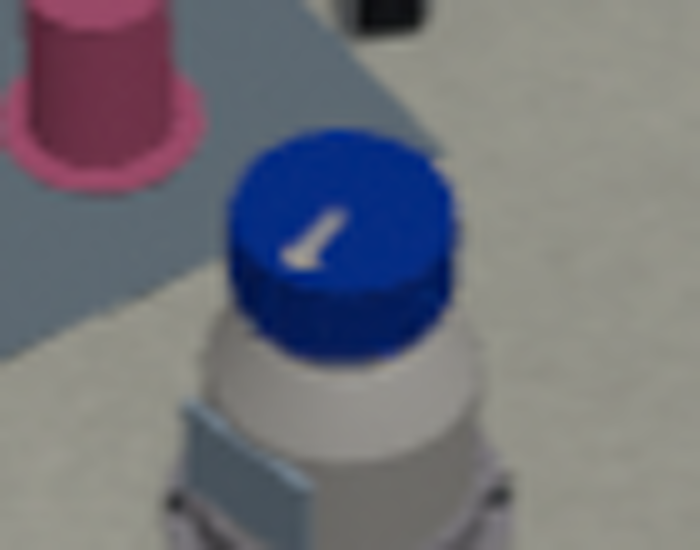

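The lid is level, and its silhouette centroid at row 178.9 matches the home model at 178.6. One cup has been knocked aside, so I re-measure the cups.

Emit:
arm_command([
  [0,0,-0.2235,0,0,0,1],
  [0,0,-0.2235,0,0,0,1],
  [0,0,-0.2235,0,0,0,1],
  [0,0,-0.2235,0,0,0,1],
  [0,0,-0.2235,0,0,0,1],
  [0,0,-0.2235,0,0,0,1],
  [0,0,-0.2235,0,0,0,1],
  [0,0,-0.2235,0,0,0,1],
])

```text
t: 21.55
position: [0.4844, -0.0376, 0.207]
tool_rot: [-3.047, -0.762, 0.003]
force: [0.1, -0.1, 0.8]
gripper_width: 0.0851
grasp_force: 0.0
```

```bash
cat >> h.py <<'E'
RACK=np.array([.6286,.2693,.4861]); PSI=np.degrees(RACK[2])
def cups2():
    for c in("top","scene"): capture(c)
    T=[(cen(r["mask"]),r["mask"].sum(),r["conf"]) for r in regions_of("top","cup1") if r["conf"]>.25]
    S=[(cen(r["mask"]),r["mask"].sum(),r["conf"]) for r in regions_of("scene","cup1") if r["conf"]>.25]
    print("top",[(locate([("top",p)],CUP,ray("top",p,.03)[:2])[0].round(4).tolist(),int(n),round(c,2)) for p,n,c in T])
    print("scene",[(locate([("scene",p)],CUP,ray("scene",p,.03)[:2])[0].round(4).tolist(),int(n),round(c,2)) for p,n,c in S])
def tcp():
    s=state(); print("t",s["t"],s["position"].round(4),"q",s["joint_pos"].round(2),"w",s["gripper_width"].round(4),"F",s["force"].round(1),"grip",s["grasp_force"].round(0))
def peg(i,s,d=.006):                  # TCP target in tilted pose: s along rod i(1..5), d below rod axis
    R=down(PSI-90)*Ro.from_euler("y",40,degrees=True); P=pegpts(RACK,s)[i-1]-d*R.as_matrix()[:,0]; return P,R
E
python3 - <<'E'
from h import *
tcp(); cups2()
E
```

```text
Traceback (most recent call last):
  File "h.py", line 57, in tcp
    s=state(); print("t",s["t"],s["position"].round(4),"q",s["joint_pos"].round(2),"w",s["gripper_width"].round(4),"F",s["force"].round(1),"grip",s["grasp_force"].round(0))
                                                                                       ^^^^^^^^^^^^^^^^^^^^^^^^
AttributeError: 'float' object has no attribute 'round'
```

```bash
sed -i 's/s\["gripper_width"\].round(4)/round(s["gripper_width"],4)/;s/s\["grasp_force"\].round(0)/round(s["grasp_force"])/' h.py
python3 - <<'E'
from h import *
tcp(); cups2()
for z in(.21,):
  for c in [(.4203,-.2003),(.6074,-.2137),(.5056,-.2818)]: go([*c,.21],down(PSI-90))
E
```

```text
t 21.55 [ 0.4844 -0.0376  0.207 ] q [ 0.52  0.08 -0.56  1.82  0.04  1.25 -1.13] w 0.0851 F [ 0.1 -0.1  0.8] grip 0
top [([0.4468, -0.2069], 354, 0.89), ([0.5767, -0.3819], 378, 0.86), ([0.4158, -0.3685], 381, 0.82), ([0.6068, -0.2147], 339, 0.78), ([0.5046, -0.2814], 371, 0.66)]
scene [([0.5016, -0.2758], 387, 0.91), ([0.4433, -0.2031], 441, 0.76), ([0.5737, -0.3777], 370, 0.75), ([0.4125, -0.3626], 354, 0.65), ([0.6048, -0.2091], 452, 0.6)]
turn [-0.001  0.002 -0.009] shift after [-0.1661  0.1423 -0.0031]
turn [-0.001  0.002 -0.009] shift after [ 0.0329  0.2663 -0.0031]
turn [-0.001  0.002 -0.009] shift after [-0.1194  0.2822 -0.0031]
```

Emit:
arm_command([
  [0,0,-0.009,-0.0285,0.033,0,1],
  [0,0,0,-0.0285,0.033,0,1],
  [0,0,0,-0.0285,0.033,0,1],
  [0,0,0,-0.0285,0.033,0,1],
  [0,0,0,-0.0285,0.033,0,1],
  [0,0,0,0,0,0.04,1],
  [0,0,0,0,0,0.04,1],
  [0,0,0,0,0,0.04,1],
])

```text
t: 22.55
position: [0.446, -0.2079, 0.1109]
tool_rot: [3.049, 0.755, 0.0]
force: [0.2, -0.2, -0.3]
gripper_width: 0.0851
grasp_force: 0.0
```

```bash
sed -i 's/^RACK=.*;/RACK=np.array([.628,.2675,.4861]);/' h.py
python3 - <<'E'
from h import *
tcp(); go([.4453,-.2074,.018],down(PSI-90))
for i in range(1,6): print(i,[np.round(peg(i,s)[0],4).tolist() for s in(.145,.056)], np.round(peg(i,.145)[0]-[.4453,-.2074,.018],4))
E
```

```text
t 22.55 [ 0.446  -0.2079  0.1109] q [ 0.71  0.18 -0.4   1.93  0.08  1.05 -0.8 ] w 0.0851 F [ 0.2 -0.2 -0.3] grip 0
turn [ 0.001 -0.    -0.001] shift after [-0.0005 -0.0009  0.1162]
1 [[0.6475, 0.0855, 0.2172], [0.6981, 0.1122, 0.149]] [0.2022 0.2929 0.1992]
2 [[0.6078, 0.1607, 0.2172], [0.6583, 0.1874, 0.149]] [0.1625 0.3681 0.1992]
3 [[0.5681, 0.2358, 0.2172], [0.6186, 0.2626, 0.149]] [0.1228 0.4432 0.1992]
4 [[0.5283, 0.311, 0.2172], [0.5789, 0.3377, 0.149]] [0.083  0.5184 0.1992]
5 [[0.4886, 0.3861, 0.2172], [0.5392, 0.4129, 0.149]] [0.0433 0.5935 0.1992]
```

Emit:
arm_command([
  [0,0,0,0,-0.0005,0.035,1],
  [0,0,0,0,0,0.035,1],
  [0,0,0,0,0,0.026,1],
  [0,0,0,0,0,0.014,1],
  [0,0,0,0,0,0.006,1],
  [0,0,0,0,0,0,1],
  [0,0,0,0,0,0,-1],
  [0,0,0,0,0,0,-1],
])

```text
t: 23.35
position: [0.4467, -0.2076, 0.0204]
tool_rot: [3.047, 0.761, 0.002]
force: [0.7, -0.7, 0.5]
gripper_width: 0.059
grasp_force: 0.0
```

Emit:
arm_command([
  [0,0,0,0,0,0,-1],
  [0,0,0,0,0,0,-1],
  [0,0,0,0,0,0,-1],
  [0,0,0,0,0,0,-1],
  [0,0,0,0,0,0,-1],
  [0,0,0,0,0,0,-1],
  [0,0,0,0,0,-0.01,-1],
  [0,0,0,0,0,-0.03,-1],
])

```text
t: 24.15
position: [0.4448, -0.2067, 0.0508]
tool_rot: [-3.046, -0.761, 0.004]
force: [0.3, -0.6, 0.0]
gripper_width: 0.0439
grasp_force: 61.2
```

Run:
```python
from h import *
tcp(); P,R=peg(5,.145); go([*P[:2],.28],down(PSI-90))
```

```text
t 24.15 [ 0.4448 -0.2067  0.0508] q [ 0.7   0.26 -0.39  1.98  0.12  0.93 -0.84] w 0.0439 F [ 0.3 -0.6  0. ] grip 61
turn [-0.005  0.004  0.007] shift after [ 0.3946 -0.6296 -0.2866]
```

Emit:
arm_command([
  [0,0,0,0,0,-0.0573,-1],
  [0,0,0,0,0,-0.0573,-1],
  [0,0,0,0,0,-0.0573,-1],
  [0,0,0,0,0,-0.0573,-1],
  [0,0,0,0,0,-0.0573,-1],
  [0,0,0,0.0247,-0.0394,0,-1],
  [0,0,0,0.0247,-0.0394,0,-1],
  [0,0,0,0.0247,-0.0394,0,-1],
])

```text
t: 24.95
position: [0.4537, -0.0945, 0.2815]
tool_rot: [3.047, 0.761, 0.001]
force: [1.1, 0.4, -1.2]
gripper_width: 0.0442
grasp_force: 61.2
```

Emit:
arm_command([
  [0,0,0,0.0247,-0.0394,0,-1],
  [0,0,0,0.0247,-0.0394,0,-1],
  [0,0,0,0.0247,-0.0394,0,-1],
  [0,0,0,0.0247,-0.0394,0,-1],
  [0,0,0,0.0247,-0.0394,0,-1],
  [0,0,0,0.0247,-0.0394,0,-1],
  [0,0,0,0.0247,-0.0394,0,-1],
  [0,0,0,0.0247,-0.0394,0,-1],
])

```text
t: 25.75
position: [0.4745, 0.2023, 0.2813]
tool_rot: [3.047, 0.761, 0.001]
force: [0.2, -0.6, -0.7]
gripper_width: 0.044
grasp_force: 61.2
```

Emit:
arm_command([
  [0,0,0,0.0247,-0.0394,0,-1],
  [0,0,0,0.0247,-0.0394,0,-1],
  [0,0,0,0.0247,-0.0394,0,-1],
  [0,0.267,0,0,0,0,-1],
  [0,0.267,0,0,0,0,-1],
  [0,0.267,0,0,0,0,-1],
  [0,0.267,0,0,0,0,-1],
  [0,0.267,0,0,0,0,-1],
])

```text
t: 26.55
position: [0.4829, 0.3116, 0.2821]
tool_rot: [-2.719, -0.678, -1.004]
force: [-0.0, 2.8, -1.2]
gripper_width: 0.044
grasp_force: 61.2
```

Run:
```python
from h import *
tcp(); P,R=peg(5,.145); go(P,R); im=capture("scene"); cv2.imwrite("pics/p1.png",cv2.resize(im[160:370,210:490,::-1],(800,600)))
```

```text
t 26.55 [0.4829 0.3116 0.2821] q [ 0.22 -0.31 -0.81  2.11 -0.24  0.56 -1.57] w 0.044 F [-0.   2.8 -1.2] grip 61
turn [ 0.001 -0.017  0.006] shift after [-0.0139 -0.079   0.0943]
```

View pics/p1.png

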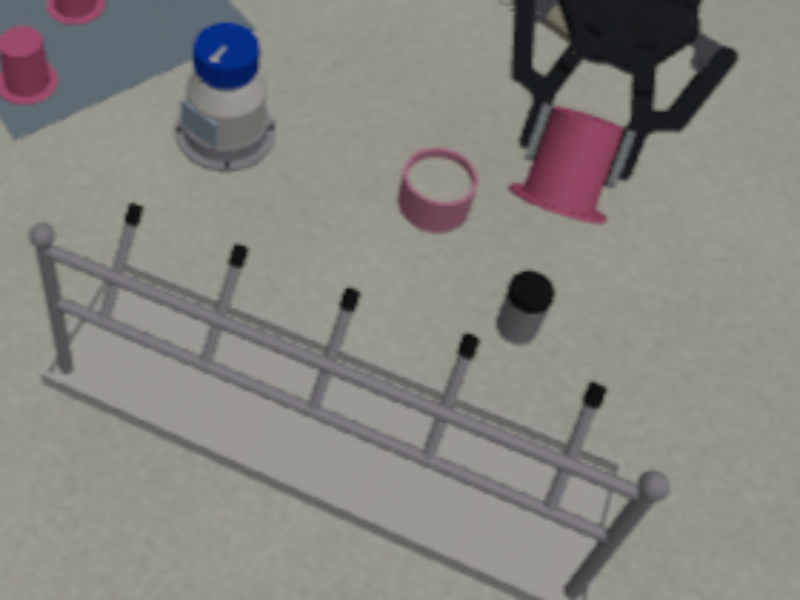

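The cup is held square and tilted at (570,165), and rod 5's tip is at (595,395). Moving to the pre-insert point.

Emit:
arm_command([
  [0,-0.017,0.006,-0.007,-0.0395,0,-1],
  [0,0,0,-0.007,-0.0395,0,-1],
  [0,0,0,0,0,0.03,-1],
  [0,0,0,0,0,0.03,-1],
  [0,0,0,0,0,0.02,-1],
  [0,0,0,0,0,0.014,-1],
  [0,0,0,0,0,0,-1],
  [0,0,0,0,0,0,-1],
])

```text
t: 27.4
position: [0.4881, 0.3858, 0.2158]
tool_rot: [-2.729, -0.674, -0.978]
force: [-1.3, 1.2, -0.9]
gripper_width: 0.0442
grasp_force: 61.6
```

Run:
```python
from h import *
tcp(); P,R=peg(5,.145); go(P,R); P,R=peg(5,.058); go(P,R); im=capture("scene"); im2=capture("top"); cv2.imwrite("pics/p2.png",np.hstack([cv2.resize(im[240:340,350:450,::-1],(400,400)),cv2.resize(im2[170:270,80:180,::-1],(400,400))]))
```

```text
t 27.4 [0.4881 0.3858 0.2158] q [ 0.68 -0.07 -1.47  2.06  0.32  0.45 -2.14] w 0.0442 F [-1.3  1.2 -0.9] grip 62
turn [-0.003  0.017 -0.004] shift after [ 0.0017 -0.0001 -0.0009]
turn [-0.003  0.017 -0.004] shift after [ 1.700e-03 -1.000e-04  1.079e-01]
```

View pics/p2.png

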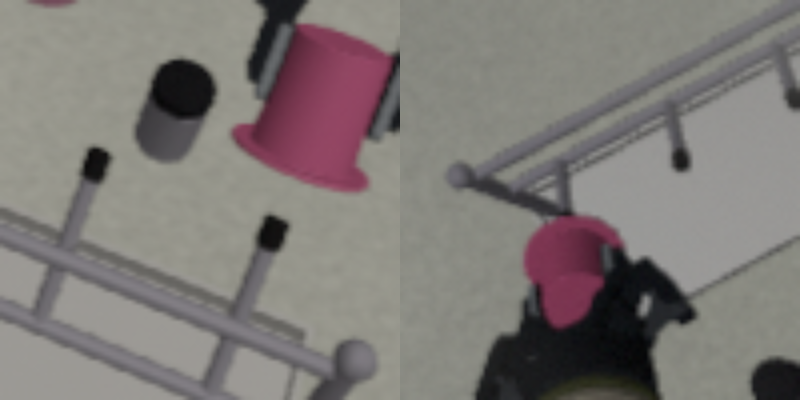

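Emit:
arm_command([
  [0,0.017,0,0.001,0,0.013,-1],
  [0,0,0,0,0,0.015,-1],
  [0,0,0,0,0,0.015,-1],
  [0,0,0,0,0,0.015,-1],
  [0,0,0,0,0,0.015,-1],
  [0,0,0,0,0,0.015,-1],
  [0,0,0,0,0,0.01,-1],
  [0,0,0,0,0,0,-1],
])

```text
t: 28.3
position: [0.5245, 0.4088, 0.1614]
tool_rot: [-2.726, -0.684, -0.98]
force: [-1.0, -0.0, -0.2]
gripper_width: 0.0439
grasp_force: 61.6
```

Run:
```python
from h import *
tcp(); print(state()["joint_pos"][2]); P,R=peg(5,.058); go(P,R); im=capture("scene"); im2=capture("top"); cv2.imwrite("pics/p3.png",np.hstack([cv2.resize(im[240:340,350:450,::-1],(400,400)),cv2.resize(im2[170:270,80:180,::-1],(400,400))]))
```

```text
t 28.3 [0.5245 0.4088 0.1614] q [-0.15  0.16 -0.73  2.04  0.85  0.44 -2.6 ] w 0.0439 F [-1.  -0.  -0.2] grip 62
-0.7270758554749079
turn [-0.008  0.014  0.007] shift after [0.0044 0.0042 0.0213]
```

View pics/p3.png

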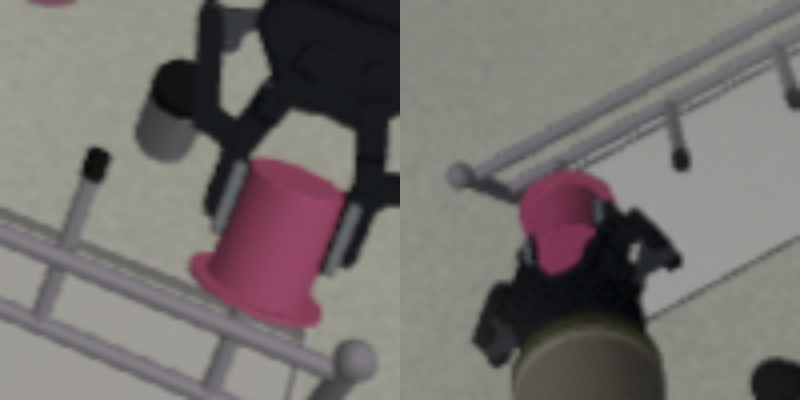

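Emit:
arm_command([
  [0,0,0,0.002,0.002,0.004,-1],
  [0,0,0,0.002,0.002,0.004,-1],
  [0,0,0,0,0,0.004,-1],
  [0,0,0,0,0,0.004,-1],
  [0,0,0,0,0,0.004,-1],
  [0,0,0,0,0,0,-1],
  [0,0,0,0,0,0,-1],
  [0,0,0,0,0,0,-1],
])

```text
t: 29.2
position: [0.5397, 0.4086, 0.1513]
tool_rot: [-2.729, -0.675, -0.982]
force: [-5.4, -5.3, 6.4]
gripper_width: 0.0441
grasp_force: 61.9
```

Run:
```python
from h import *
tcp(); P,R=peg(5,.058); go(P,R)
```

```text
t 29.2 [0.5397 0.4086 0.1513] q [-0.29  0.18 -0.56  2.03  0.85  0.41 -2.6 ] w 0.0441 F [-5.4 -5.3  6.4] grip 62
turn [-0.001  0.014 -0.002] shift after [-0.0003 -0.005   0.0009]
```

Emit:
arm_command([
  [0,0,0,0,0,0,0.3],
  [0,0,0,0,0,0,0.4],
  [0,0,0,0,0,0,0.5],
  [0,0,0,0,0,0,0.5],
  [0,0,0,0,0,0,0.5],
  [0,0,0,0,0,0,0.5],
  [0,0,0,0,0,-0.01,0.5],
  [0,0,0,0,0,-0.02,0.5],
])

```text
t: 30.0
position: [0.5251, 0.402, 0.1684]
tool_rot: [-2.729, -0.678, -0.978]
force: [-0.6, 0.7, 0.6]
gripper_width: 0.064
grasp_force: 0.0
```

Emit:
arm_command([
  [0,0,0,0,0,-0.03,0.5],
  [0,0,0,0,0,-0.03,0.5],
  [0,0,0,0,0,-0.03,0.5],
  [0,0,0,0,0,-0.03,0.5],
  [0,0,0,0,0,-0.03,0.5],
  [0,0,0,0,0,-0.03,0.5],
  [0,0,0,0,0,0,0.5],
  [0,0,0,0,0,0,0.5],
])

```text
t: 30.8
position: [0.4445, 0.3593, 0.2806]
tool_rot: [-2.727, -0.678, -0.982]
force: [0.3, -0.1, -1.4]
gripper_width: 0.064
grasp_force: 0.0
```

Run:
```python
from h import *
tcp(); im=capture("scene"); im2=capture("top"); cv2.imwrite("pics/p4.png",np.hstack([cv2.resize(im[240:340,350:450,::-1],(400,400)),cv2.resize(im2[150:290,80:220,::-1],(400,400))]))
```

```text
t 30.8 [0.4445 0.3593 0.2806] q [-0.25 -0.25 -0.57  2.1   0.17  0.61 -2.04] w 0.064 F [ 0.3 -0.1 -1.4] grip 0
```

View pics/p4.png

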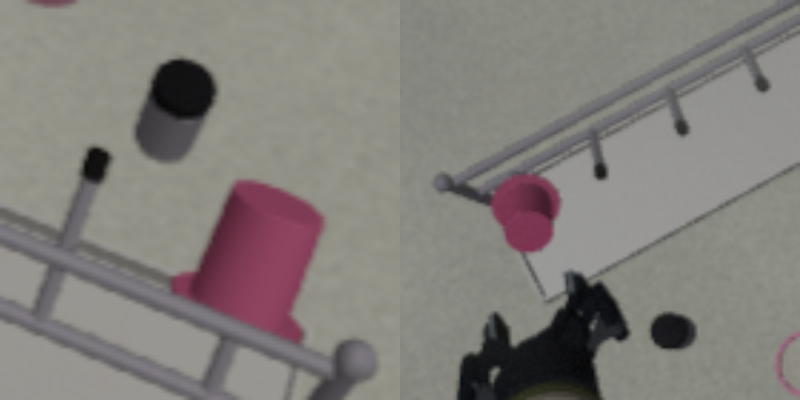

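Cup 1 is seated on rod 5, its closed end covering the tip in both views. I go back for the next cup at (0.605, -0.215).

Emit:
arm_command([
  [0,-0.267,0,0,0,0,0.8],
  [0,-0.267,0,0,0,0,1],
  [0,-0.267,0,0,0,0,1],
  [0,-0.267,0,0,0,0,1],
  [0,-0.265,0,0,0,0,1],
  [0,0,0,-0.012,0.056,0,1],
  [0,0,0,-0.012,0.056,0,1],
  [0,0,0,-0.012,0.056,0,1],
])

```text
t: 31.7
position: [0.4827, 0.2254, 0.2779]
tool_rot: [3.048, 0.758, -0.018]
force: [1.6, 0.7, 0.2]
gripper_width: 0.0854
grasp_force: 0.0
```

Emit:
arm_command([
  [0,0,0,-0.012,0.056,0,1],
  [0,0,0,-0.012,0.056,0,1],
  [0,0,0,-0.012,0.056,0,1],
  [0,0,0,-0.012,0.056,0,1],
  [0,0,0,-0.012,0.056,0,1],
  [0,0,0,-0.012,0.056,0,1],
  [0,0,0,-0.012,0.056,0,1],
  [0,0,0,-0.012,0.056,0,1],
])

```text
t: 32.5
position: [0.5822, -0.128, 0.2787]
tool_rot: [3.049, 0.757, -0.015]
force: [1.2, 0.9, 0.9]
gripper_width: 0.0854
grasp_force: 0.0
```

Emit:
arm_command([
  [0,0,0,-0.012,0.056,0,1],
  [0,0,0,-0.012,0.056,0,1],
  [0,0,0,0,0,0.05,1],
  [0,0,0,0,0,0.05,1],
  [0,0,0,0,0,0.05,1],
  [0,0,0,0,0,0.04,1],
  [0,0,0,0,0,0,1],
  [0,0,0,0,0,0,1],
])

```text
t: 33.3
position: [0.6058, -0.2143, 0.128]
tool_rot: [-3.049, -0.758, 0.014]
force: [0.3, 0.5, 1.3]
gripper_width: 0.0858
grasp_force: 0.0
```

Run:
```python
from h import *
tcp(); go([.6053,-.2152,.02],down(PSI-90)); cups2()
```

```text
t 33.3 [ 0.6058 -0.2143  0.128 ] q [ 0.36  0.45 -0.12  1.52  0.06  1.18 -0.86] w 0.0858 F [0.3 0.5 1.3] grip 0
turn [-0.004  0.017  0.002] shift after [-0.001   0.0007  0.135 ]
top [([0.5932, -0.2176], 116, 0.66), ([0.4133, -0.381], 239, 0.62), ([0.4962, -0.0422], 381, 0.59), ([0.5767, -0.399], 186, 0.51)]
scene [([0.444, 0.384], 858, 0.92), ([0.5026, -0.2702], 343, 0.77), ([0.5758, -0.3626], 253, 0.75), ([0.6033, -0.2095], 439, 0.58), ([0.413, -0.3616], 324, 0.54)]
```

Emit:
arm_command([
  [0,0.017,0,-0.001,0.0007,0.04,1],
  [0,0,0,0,0,0.04,1],
  [0,0,0,0,0,0.03,1],
  [0,0,0,0,0,0.017,1],
  [0,0,0,0,0,0.008,1],
  [0,0,0,0,0,0,1],
  [0,0,0,0,0,0,-1],
  [0,0,0,0,0,0,-1],
])

```text
t: 34.3
position: [0.6061, -0.2153, 0.022]
tool_rot: [-3.048, -0.758, -0.005]
force: [0.3, 0.1, 0.4]
gripper_width: 0.0589
grasp_force: 0.0
```

Emit:
arm_command([
  [0,0,0,0,0,0,-1],
  [0,0,0,0,0,0,-1],
  [0,0,0,0,0,0,-1],
  [0,0,0,0,0,0,-1],
  [0,0,0,0,0,0,-1],
  [0,0,0,0,0,0,-1],
  [0,0,0,0,0,-0.02,-1],
  [0,0,0,0,0,-0.05,-1],
])

```text
t: 35.1
position: [0.6029, -0.2144, 0.0748]
tool_rot: [-3.044, -0.757, 0.006]
force: [1.1, -0.6, 0.0]
gripper_width: 0.0452
grasp_force: 61.4
```

Run:
```python
from h import *
tcp(); P,R=peg(4,.145); go([*P[:2],.28],down(PSI-90))
```

```text
t 35.1 [ 0.6029 -0.2144  0.0748] q [ 0.36  0.49 -0.12  1.58  0.06  1.08 -0.86] w 0.0452 F [ 1.1 -0.6  0. ] grip 61
turn [-0.011  0.005  0.003] shift after [ 0.2244 -0.6242 -0.2565]
```

Emit:
arm_command([
  [0,0,0,0,0,-0.0513,-1],
  [0,0,0,0,0,-0.0513,-1],
  [0,0,0,0,0,-0.0513,-1],
  [0,0,0,0,0,-0.0513,-1],
  [0,0,0,0,0,-0.0513,-1],
  [0,0,0,0.0187,-0.052,0,-1],
  [0,0,0,0.0187,-0.052,0,-1],
  [0,0,0,0.0187,-0.052,0,-1],
])

```text
t: 35.9
position: [0.5857, -0.0828, 0.2836]
tool_rot: [-3.048, -0.757, -0.004]
force: [1.0, 1.0, -0.4]
gripper_width: 0.0454
grasp_force: 61.5
```

Emit:
arm_command([
  [0,0,0,0.0187,-0.052,0,-1],
  [0,0,0,0.0187,-0.052,0,-1],
  [0,0,0,0.0187,-0.052,0,-1],
  [0,0,0,0.0187,-0.052,0,-1],
  [0,0,0,0.0187,-0.052,0,-1],
  [0,0,0,0.0187,-0.052,0,-1],
  [0,0,0,0.0187,-0.052,0,-1],
  [0,0,0,0.0187,-0.052,0,-1],
])

```text
t: 36.7
position: [0.5355, 0.2674, 0.2841]
tool_rot: [-3.048, -0.757, -0.004]
force: [1.2, 0.7, 0.2]
gripper_width: 0.0459
grasp_force: 61.5
```

Emit:
arm_command([
  [0,0,0,0.0187,-0.052,0,-1],
  [0,0.267,0,0,0,0,-1],
  [0,0.267,0,0,0,0,-1],
  [0,0.267,0,0,0,0,-1],
  [0,0.267,0,0,0,0,-1],
  [0,0.267,0,0,0,0,-1],
  [0,0,0,0,0,0,-1],
  [0,0,0,0,0,0,-1],
])

```text
t: 37.5
position: [0.5296, 0.3094, 0.284]
tool_rot: [-2.723, -0.677, -0.992]
force: [0.0, 0.2, 0.2]
gripper_width: 0.0454
grasp_force: 61.5
```

Run:
```python
from h import *
tcp(); P,R=peg(4,.145); go(P,R)
```

```text
t 37.5 [0.5296 0.3094 0.284 ] q [-0.17 -0.16 -0.45  2.04  0.05  0.55 -1.76] w 0.0454 F [0.  0.2 0.2] grip 62
turn [-0.001 -0.002  0.001] shift after [-0.054  -0.0025  0.0636]
```

Emit:
arm_command([
  [0,0,0,-0.027,-0.0012,0,-1],
  [0,0,0,-0.027,-0.0013,0,-1],
  [0,0,0,0,0,0.022,-1],
  [0,0,0,0,0,0.022,-1],
  [0,0,0,0,0,0.019,-1],
  [0,0,0,0,0,0,-1],
  [0,0,0,0,0,0,-1],
  [0,0,0,0,0,0,-1],
])

```text
t: 38.3
position: [0.529, 0.3117, 0.2178]
tool_rot: [-2.721, -0.675, -0.995]
force: [0.7, -0.4, 0.1]
gripper_width: 0.0451
grasp_force: 61.5
```

Run:
```python
from h import *
tcp(); P,R=peg(4,.060); go(P,R)
```

```text
t 38.3 [0.529  0.3117 0.2178] q [-0.13 -0.08 -0.51  2.12  0.17  0.4  -1.88] w 0.0451 F [ 0.7 -0.4  0.1] grip 62
turn [-0.003 -0.006 -0.   ] shift after [-0.0014  0.0005  0.1061]
```

Emit:
arm_command([
  [0,0,0,-0.001,0,0.016,-1],
  [0,0,0,0,0,0.016,-1],
  [0,0,0,0,0,0.016,-1],
  [0,0,0,0,0,0.016,-1],
  [0,0,0,0,0,0.015,-1],
  [0,0,0,0,0,0.013,-1],
  [0,0,0,0,0,0.01,-1],
  [0,0,0,0,0,0,-1],
])

```text
t: 39.1
position: [0.5747, 0.3357, 0.1535]
tool_rot: [-2.722, -0.676, -0.994]
force: [-0.4, -0.5, -1.2]
gripper_width: 0.0455
grasp_force: 61.5
```

Run:
```python
from h import *
tcp(); P,R=peg(4,.060); go(P,R)
```

```text
t 39.1 [0.5747 0.3357 0.1535] q [-0.18  0.14 -0.5   2.07  0.6   0.3  -2.24] w 0.0455 F [-0.4 -0.5 -1.2] grip 62
turn [-0.002 -0.004  0.   ] shift after [0.0009 0.0003 0.0031]
```

Emit:
arm_command([
  [0,0,0,0,0,0,0.3],
  [0,0,0,0,0,0,0.4],
  [0,0,0,0,0,0,0.5],
  [0,0,0,0,0,0,0.5],
  [0,0,0,0,0,0,0.5],
  [0,0,0,0,0,0,0.5],
  [0,0,0,0,0,-0.01,0.5],
  [0,0,0,0,0,-0.02,0.5],
])

```text
t: 39.9
position: [0.5602, 0.3283, 0.1708]
tool_rot: [-2.722, -0.676, -0.991]
force: [0.1, -0.2, 0.4]
gripper_width: 0.0642
grasp_force: 0.0
```

Emit:
arm_command([
  [0,0,0,0,0,-0.03,0.5],
  [0,0,0,0,0,-0.03,0.5],
  [0,0,0,0,0,-0.04,0.5],
  [0,0,0,0,0,-0.04,0.5],
  [0,0,0,0,0,-0.04,0.5],
  [0,-0.267,0,0,0,0,0.8],
  [0,-0.267,0,0,0,0,1],
  [0,-0.267,0,0,0,0,1],
])

```text
t: 40.7
position: [0.4786, 0.2845, 0.284]
tool_rot: [-2.957, -0.735, -0.416]
force: [0.2, 1.5, 1.3]
gripper_width: 0.0856
grasp_force: 0.0
```

Emit:
arm_command([
  [0,-0.267,0,0,0,0,1],
  [0,-0.265,0,0,0,0,1],
  [0,0,0,-0.0234,0.0493,0,1],
  [0,0,0,-0.0234,0.0493,0,1],
  [0,0,0,-0.0234,0.0493,0,1],
  [0,0,0,-0.0234,0.0493,0,1],
  [0,0,0,-0.0234,0.0493,0,1],
  [0,0,0,-0.0234,0.0493,0,1],
])

```text
t: 41.5
position: [0.49, 0.0214, 0.2813]
tool_rot: [-3.047, -0.758, -0.004]
force: [0.2, 0.7, 1.0]
gripper_width: 0.0854
grasp_force: 0.0
```

Emit:
arm_command([
  [0,0,0,-0.0234,0.0493,0,1],
  [0,0,0,-0.0234,0.0493,0,1],
  [0,0,0,-0.0234,0.0493,0,1],
  [0,0,0,-0.0234,0.0493,0,1],
  [0,0,0,-0.0234,0.0493,0,1],
  [0,0,0,-0.0234,0.0493,0,1],
  [0,0,0,-0.0234,0.0493,0,1],
  [0,0,0,0,0,0,1],
])

```text
t: 42.3
position: [0.5018, -0.2889, 0.2796]
tool_rot: [-3.052, -0.745, 0.0]
force: [-0.9, -0.1, -0.2]
gripper_width: 0.0856
grasp_force: 0.0
```

Run:
```python
from h import *
tcp(); go([.5031,-.2819,.02],down(PSI-90)); im=capture("scene"); im2=capture("top"); cv2.imwrite("pics/p5.png",np.hstack([cv2.resize(im[220:340,330:450,::-1],(400,400)),cv2.resize(im2[150:290,80:220,::-1],(400,400))]))
for r in regions_of("scene","cup1"): print(round(r["conf"],2),np.round(r["pixel"]),locate([("scene",cen(r["mask"]))],CUP,[.5,-.3])[0].round(3))
```

```text
t 42.3 [ 0.5018 -0.2889  0.2796] q [ 0.48  0.21 -0.04  1.51  0.01  1.42 -0.66] w 0.0856 F [-0.9 -0.1 -0.2] grip 0
turn [-0.001 -0.    -0.013] shift after [ 0.0055 -0.0069  0.3246]
0.84 [150. 199.] [ 0.574 -0.378]
0.78 [130. 246.] [ 0.412 -0.364]
0.77 [306. 413.] [0.445 0.384]
0.72 [286. 373.] [0.492 0.296]
0.67 [154. 239.] [ 0.5   -0.279]
```

View pics/p5.png

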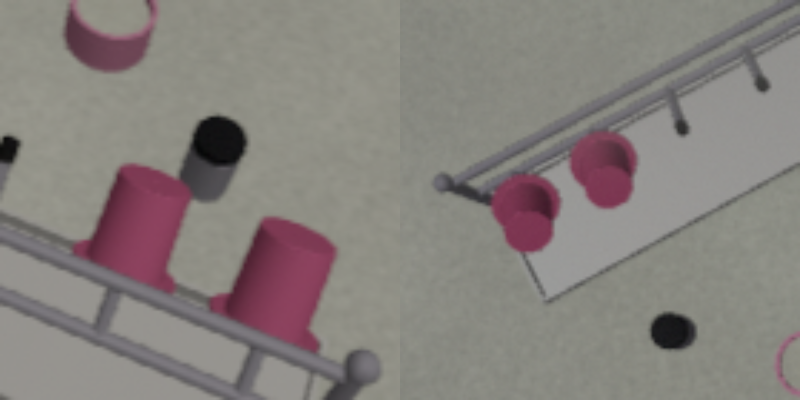

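Both cups are seated on rods 5 and 4. Picking the third.

Emit:
arm_command([
  [0,0,-0.013,0.0055,-0.0069,0.055,1],
  [0,0,0,0,0,0.055,1],
  [0,0,0,0,0,0.055,1],
  [0,0,0,0,0,0.055,1],
  [0,0,0,0,0,0.04,1],
  [0,0,0,0,0,0.03,1],
  [0,0,0,0,0,0.022,1],
  [0,0,0,0,0,0.012,1],
])

```text
t: 43.25
position: [0.5053, -0.2726, 0.02]
tool_rot: [-3.042, -0.771, -0.002]
force: [0.4, -0.1, 0.3]
gripper_width: 0.0853
grasp_force: 0.0
```

Emit:
arm_command([
  [0,0,0,0,0,0,1],
  [0,0,0,0,0,0,-1],
  [0,0,0,0,0,0,-1],
  [0,0,0,0,0,0,-1],
  [0,0,0,0,0,0,-1],
  [0,0,0,0,0,0,-1],
  [0,0,0,0,0,0,-1],
  [0,0,0,0,0,0,-1],
])

```text
t: 44.05
position: [0.5064, -0.2749, 0.023]
tool_rot: [-3.046, -0.768, -0.006]
force: [-1.4, 0.9, 8.6]
gripper_width: 0.0447
grasp_force: 59.8
```

Emit:
arm_command([
  [0,0,0,0,0,0,-1],
  [0,0,0,0,0,-0.02,-1],
  [0,0,0,0,0,-0.05,-1],
  [0,0,0,0,0,-0.06,-1],
  [0,0,0,0,0,-0.06,-1],
  [0,0,0,0,0,-0.06,-1],
  [0,0,0,0,0,-0.06,-1],
  [0,0,0,0,0,-0.015,-1],
])

```text
t: 44.85
position: [0.5067, -0.276, 0.2881]
tool_rot: [3.042, 0.767, 0.015]
force: [-0.0, -0.5, -1.1]
gripper_width: 0.0448
grasp_force: 60.4
```

Run:
```python
from h import *
tcp(); P,R=peg(3,.145); go([*P[:2],.28],down(PSI-90))
```

```text
t 44.85 [ 0.5067 -0.276   0.2881] q [ 0.47  0.2  -0.06  1.51  0.01  1.42 -0.66] w 0.0448 F [-0.  -0.5 -1.1] grip 60
turn [ 0.012 -0.016  0.015] shift after [ 0.3667 -0.5298  0.0102]
```

Emit:
arm_command([
  [0.012,-0.016,0.015,0,0,0,-1],
  [0,0,0,0.0306,-0.0441,0.0008,-1],
  [0,0,0,0.0306,-0.0441,0.0008,-1],
  [0,0,0,0.0306,-0.0441,0.0008,-1],
  [0,0,0,0.0306,-0.0441,0.0008,-1],
  [0,0,0,0.0306,-0.0441,0.0008,-1],
  [0,0,0,0.0306,-0.0441,0.0008,-1],
  [0,0,0,0.0306,-0.0441,0.0008,-1],
])

```text
t: 45.65
position: [0.5402, 0.0249, 0.2756]
tool_rot: [-3.043, -0.754, 0.017]
force: [1.2, -0.5, -0.7]
gripper_width: 0.0449
grasp_force: 60.4
```

Emit:
arm_command([
  [0,0,0,0.0306,-0.0441,0.0008,-1],
  [0,0,0,0.0306,-0.0441,0.0008,-1],
  [0,0,0,0.0306,-0.0441,0.0008,-1],
  [0,0,0,0.0306,-0.0441,0.0008,-1],
  [0,0,0,0.0306,-0.0441,0.0008,-1],
  [0,0,0,0,0,0,-1],
  [0,0,0,0,0,0,-1],
  [0,0,0,0,0,0,-1],
])

```text
t: 46.45
position: [0.5667, 0.235, 0.2737]
tool_rot: [-3.045, -0.753, 0.015]
force: [-0.6, -0.1, -1.6]
gripper_width: 0.0446
grasp_force: 60.5
```

Emit:
arm_command([
  [0,0.267,0,0,0,0,-1],
  [0,0.267,0,0,0,0,-1],
  [0,0.267,0,0,0,0,-1],
  [0,0.267,0,0,0,0,-1],
  [0,0.267,0,0,0,0,-1],
  [0,0,0,0,0,0,-1],
  [0,0,0,0,0,0,-1],
  [0,0,0,0,0,0,-1],
])

```text
t: 47.25
position: [0.5681, 0.2367, 0.2771]
tool_rot: [-2.723, -0.671, -0.981]
force: [0.5, 0.7, -0.2]
gripper_width: 0.0445
grasp_force: 60.5
```

Run:
```python
from h import *
tcp(); P,R=peg(3,.145,0); go(P,R); capture("top"); capture("scene")
```

```text
t 47.25 [0.5681 0.2367 0.2771] q [-0.01 -0.14 -0.4   2.04 -0.18  0.54 -1.4 ] w 0.0445 F [ 0.5  0.7 -0.2] grip 60
turn [-0.011  0.009 -0.009] shift after [-0.0411  0.0009  0.0569]
```

Emit:
arm_command([
  [0,0.009,-0.009,-0.0205,0,0,-1],
  [0,0,0,-0.0205,0.0009,0,-1],
  [0,0,0,0,0,0.02,-1],
  [0,0,0,0,0,0.02,-1],
  [0,0,0,0,0,0.017,-1],
  [0,0,0,0,0,0,-1],
  [0,0,0,0,0,0,-1],
  [0,0,0,0,0,0,-1],
])

```text
t: 48.15
position: [0.571, 0.2381, 0.2201]
tool_rot: [-2.719, -0.677, -0.988]
force: [0.2, -0.1, -0.3]
gripper_width: 0.0447
grasp_force: 60.5
```

Run:
```python
from h import *
tcp(); P,R=peg(3,.061,0); go(P,R); im=capture("scene"); im2=capture("top"); cv2.imwrite("pics/p6.png",np.hstack([cv2.resize(im[200:320,290:410,::-1],(400,400)),cv2.resize(im2[130:270,110:250,::-1],(400,400))]))
```

```text
t 48.15 [0.571  0.2381 0.2201] q [-0.01 -0.07 -0.42  2.11 -0.16  0.4  -1.4 ] w 0.0447 F [ 0.2 -0.1 -0.3] grip 60
turn [-0.011 -0.001  0.   ] shift after [0.0017 0.0008 0.1048]
```

View pics/p6.png

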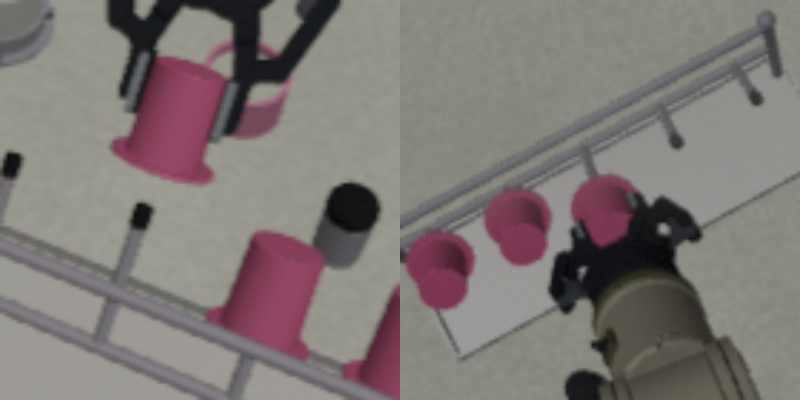

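Emit:
arm_command([
  [0,0,0,0.001,0.0008,0.016,-1],
  [0,0,0,0,0,0.016,-1],
  [0,0,0,0,0,0.016,-1],
  [0,0,0,0,0,0.016,-1],
  [0,0,0,0,0,0.015,-1],
  [0,0,0,0,0,0.013,-1],
  [0,0,0,0,0,0.011,-1],
  [0,0,0,0,0,0,-1],
])

```text
t: 49.05
position: [0.6184, 0.2629, 0.1566]
tool_rot: [-2.72, -0.677, -0.988]
force: [-0.2, -0.1, -0.7]
gripper_width: 0.0449
grasp_force: 60.5
```

Run:
```python
from h import *
tcp(); P,R=peg(3,.061,0); go(P,R)
```

```text
t 49.05 [0.6184 0.2629 0.1566] q [-0.07  0.14 -0.4   2.06  0.11  0.26 -1.63] w 0.0449 F [-0.2 -0.1 -0.7] grip 60
turn [-0.011  0.001  0.   ] shift after [0.0015 0.0005 0.0011]
```

Emit:
arm_command([
  [0,0,0,0,0,0,0.3],
  [0,0,0,0,0,0,0.4],
  [0,0,0,0,0,0,0.5],
  [0,0,0,0,0,0,0.5],
  [0,0,0,0,0,0,0.5],
  [0,0,0,0,0,0,0.5],
  [0,0,0,0,0,-0.01,0.5],
  [0,0,0,0,0,-0.02,0.5],
])

```text
t: 49.85
position: [0.6038, 0.2555, 0.1744]
tool_rot: [-2.72, -0.678, -0.985]
force: [-0.5, -0.2, 0.6]
gripper_width: 0.064
grasp_force: 0.0
```

Emit:
arm_command([
  [0,0,0,0,0,-0.03,0.5],
  [0,0,0,0,0,-0.03,0.5],
  [0,0,0,0,0,-0.04,0.5],
  [0,0,0,0,0,-0.04,0.5],
  [0,0,0,0,0,-0.04,0.5],
  [0,-0.267,0,0,0,0,0.8],
  [0,-0.267,0,0,0,0,1],
  [0,-0.267,0,0,0,0,1],
])

```text
t: 50.65
position: [0.5228, 0.2109, 0.2879]
tool_rot: [-2.955, -0.737, -0.411]
force: [0.7, 0.7, 0.2]
gripper_width: 0.0855
grasp_force: 0.0
```

Emit:
arm_command([
  [0,-0.267,0,0,0,0,1],
  [0,-0.265,0,0,0,0,1],
  [0,0,0,-0.0207,0.0491,0,1],
  [0,0,0,-0.0207,0.0491,0,1],
  [0,0,0,-0.0207,0.0491,0,1],
  [0,0,0,-0.0207,0.0491,0,1],
  [0,0,0,-0.0207,0.0491,0,1],
  [0,0,0,-0.0207,0.0491,0,1],
])

```text
t: 51.45
position: [0.5459, -0.0446, 0.2849]
tool_rot: [-3.043, -0.762, 0.0]
force: [0.8, 0.8, 0.0]
gripper_width: 0.0857
grasp_force: 0.0
```

Emit:
arm_command([
  [0,0,0,-0.0207,0.0491,0,1],
  [0,0,0,-0.0207,0.0491,0,1],
  [0,0,0,-0.0207,0.0491,0,1],
  [0,0,0,-0.0207,0.0491,0,1],
  [0,0,0,-0.0207,0.0491,0,1],
  [0,0,0,-0.0207,0.0491,0,1],
  [0,0,0,-0.0207,0.0491,0,1],
  [0,0,0,-0.0207,0.0491,0,1],
])

```text
t: 52.25
position: [0.5771, -0.3841, 0.2835]
tool_rot: [-3.043, -0.762, -0.0]
force: [0.5, -0.1, -0.0]
gripper_width: 0.0858
grasp_force: 0.0
```

Emit:
arm_command([
  [0,0,0,0,0,0,1],
  [0,0,0,0,0,0,1],
  [0,0,0,0,0,0.05,1],
  [0,0,0,0,0,0.05,1],
  [0,0,0,0,0,0.05,1],
  [0,0,0,0,0,0,1],
  [0,0,0,0,0,0,1],
  [0,0,0,0,0,0,1],
])

```text
t: 53.05
position: [0.5785, -0.3824, 0.1663]
tool_rot: [-3.046, -0.763, -0.004]
force: [-0.1, -0.3, 0.1]
gripper_width: 0.0854
grasp_force: 0.0
```

Run:
```python
from h import *
tcp(); go([.5752,-.3824,.02],down(PSI-90)); capture("scene")
for r in regions_of("scene","cup1"): print(round(r["conf"],2),np.round(r["pixel"]),locate([("scene",cen(r["mask"]))],CUP,[.5,-.3])[0].round(3))
```

```text
t 53.05 [ 0.5785 -0.3824  0.1663] q [ 0.64  0.53 -0.17  1.33  0.09  1.29 -0.62] w 0.0854 F [-0.1 -0.3  0.1] grip 0
turn [-0.002 -0.005  0.009] shift after [-0.0037 -0.0019  0.1829]
0.84 [130. 247.] [ 0.413 -0.362]
0.76 [305. 416.] [0.446 0.385]
0.75 [148. 198.] [ 0.576 -0.376]
0.59 [271. 332.] [0.539 0.207]
0.37 [179. 290.] [ 0.431 -0.099]
```

Emit:
arm_command([
  [0,0,0.009,-0.0037,-0.0019,0.045,1],
  [0,0,0,0,0,0.045,1],
  [0,0,0,0,0,0.04,1],
  [0,0,0,0,0,0.03,1],
  [0,0,0,0,0,0.015,1],
  [0,0,0,0,0,0.008,1],
  [0,0,0,0,0,0,1],
  [0,0,0,0,0,0,1],
])

```text
t: 53.95
position: [0.5743, -0.3823, 0.0181]
tool_rot: [-3.047, -0.754, -0.001]
force: [0.2, -0.4, 0.5]
gripper_width: 0.0852
grasp_force: 0.0
```

Emit:
arm_command([
  [0,0,0,0,0,0,-1],
  [0,0,0,0,0,0,-1],
  [0,0,0,0,0,0,-1],
  [0,0,0,0,0,0,-1],
  [0,0,0,0,0,0,-1],
  [0,0,0,0,0,0,-1],
  [0,0,0,0,0,0,-1],
  [0,0,0,0,0,0,-1],
])

```text
t: 54.75
position: [0.574, -0.3821, 0.0177]
tool_rot: [-3.047, -0.754, -0.0]
force: [-1.4, 0.8, 5.4]
gripper_width: 0.0452
grasp_force: 61.4
```

Emit:
arm_command([
  [0,0,0,0,0,-0.02,-1],
  [0,0,0,0,0,-0.05,-1],
  [0,0,0,0,0,-0.06,-1],
  [0,0,0,0,0,-0.06,-1],
  [0,0,0,0,0,-0.06,-1],
  [0,0,0,0,0,-0.06,-1],
  [0,0,0,0,0,-0.015,-1],
  [0,0,0,0,0,0,-1],
])

```text
t: 55.55
position: [0.5747, -0.3831, 0.28]
tool_rot: [-3.049, -0.755, -0.004]
force: [0.3, 0.5, -0.7]
gripper_width: 0.0452
grasp_force: 61.2
```

Run:
```python
from h import *
tcp(); P,R=peg(2,.145); go([*P[:2],.28],down(PSI-90))
```

```text
t 55.55 [ 0.5747 -0.3831  0.28  ] q [ 0.63  0.47 -0.17  1.17  0.07  1.5  -0.61] w 0.0452 F [ 0.3  0.5 -0.7] grip 61
turn [-0.    -0.005 -0.002] shift after [ 0.3541 -0.5817  0.    ]
```

Emit:
arm_command([
  [0,0,0,0.0272,-0.0447,0,-1],
  [0,0,0,0.0272,-0.0447,0,-1],
  [0,0,0,0.0272,-0.0447,0,-1],
  [0,0,0,0.0272,-0.0447,0,-1],
  [0,0,0,0.0272,-0.0447,0,-1],
  [0,0,0,0.0272,-0.0447,0,-1],
  [0,0,0,0.0272,-0.0447,0,-1],
  [0,0,0,0.0272,-0.0447,0,-1],
])

```text
t: 56.35
position: [0.5934, -0.0469, 0.2757]
tool_rot: [-3.045, -0.754, 0.007]
force: [0.8, 0.2, -0.4]
gripper_width: 0.0451
grasp_force: 61.3
```

Emit:
arm_command([
  [0,0,0,0.0272,-0.0447,0,-1],
  [0,0,0,0.0272,-0.0447,0,-1],
  [0,0,0,0.0272,-0.0447,0,-1],
  [0,0,0,0.0272,-0.0447,0,-1],
  [0,0,0,0.0272,-0.0447,0,-1],
  [0,0,0,0,0,0,-1],
  [0,0,0,0,0,0,-1],
  [0,0,0,0,0,0,-1],
])

```text
t: 57.15
position: [0.6072, 0.1588, 0.2771]
tool_rot: [-3.047, -0.752, 0.005]
force: [-0.3, -0.5, -1.0]
gripper_width: 0.0452
grasp_force: 61.3
```

Emit:
arm_command([
  [0,0.267,0,0,0,0,-1],
  [0,0.267,0,0,0,0,-1],
  [0,0.267,0,0,0,0,-1],
  [0,0.267,0,0,0,0,-1],
  [0,0.267,0,0,0,0,-1],
  [0,0,0,0,0,0,-1],
  [0,0,0,0,0,0,-1],
  [0,0,0,0,0,0,-1],
])

```text
t: 57.95
position: [0.6086, 0.1604, 0.2802]
tool_rot: [-2.722, -0.672, -0.991]
force: [1.1, -0.2, -0.2]
gripper_width: 0.0452
grasp_force: 61.3
```

Run:
```python
from h import *
tcp(); P,R=peg(2,.145); go(P,R)
```

```text
t 57.95 [0.6086 0.1604 0.2802] q [ 0.22 -0.09 -0.43  1.99 -0.38  0.58 -1.06] w 0.0452 F [ 1.1 -0.2 -0.2] grip 61
turn [-0.004 -0.002 -0.006] shift after [-0.0512 -0.0008  0.0598]
```

Emit:
arm_command([
  [0,0,-0.006,-0.0256,0,0,-1],
  [0,0,0,-0.0256,-0.0008,0,-1],
  [0,0,0,0,0,0.022,-1],
  [0,0,0,0,0,0.022,-1],
  [0,0,0,0,0,0.016,-1],
  [0,0,0,0,0,0,-1],
  [0,0,0,0,0,0,-1],
  [0,0,0,0,0,0,-1],
])

```text
t: 58.75
position: [0.6071, 0.1611, 0.2165]
tool_rot: [-2.721, -0.676, -0.992]
force: [-0.1, 0.0, -0.1]
gripper_width: 0.0453
grasp_force: 61.3
```

Emit:
arm_command([
  [0,0,0,0,0,0.016,-1],
  [0,0,0,0,0,0.016,-1],
  [0,0,0,0,0,0.016,-1],
  [0,0,0,0,0,0.016,-1],
  [0,0,0,0,0,0.016,-1],
  [0,0,0,0,0,0.014,-1],
  [0,0,0,0,0,0.012,-1],
  [0,0,0,0,0,0,-1],
])

```text
t: 59.55
position: [0.6547, 0.1869, 0.1496]
tool_rot: [-2.721, -0.676, -0.989]
force: [-0.7, 0.3, 0.3]
gripper_width: 0.0455
grasp_force: 61.3
```

Run:
```python
from h import *
tcp(); P,R=peg(2,.0565); go(P,R)
```

```text
t 59.55 [0.6547 0.1869 0.1496] q [ 0.12  0.18 -0.43  2.02 -0.25  0.27 -1.14] w 0.0455 F [-0.7  0.3  0.3] grip 61
turn [-0.007  0.001 -0.001] shift after [0.0029 0.0016 0.0027]
```

Emit:
arm_command([
  [0,0,0,0,0,0,0.3],
  [0,0,0,0,0,0,0.4],
  [0,0,0,0,0,0,0.5],
  [0,0,0,0,0,0,0.5],
  [0,0,0,0,0,0,0.5],
  [0,0,0,0,0,0,0.5],
  [0,0,0,0,0,-0.01,0.5],
  [0,0,0,0,0,-0.02,0.5],
])

```text
t: 60.35
position: [0.6404, 0.1795, 0.1684]
tool_rot: [-2.721, -0.676, -0.988]
force: [0.4, 0.4, -0.0]
gripper_width: 0.0644
grasp_force: 0.0
```

Emit:
arm_command([
  [0,0,0,0,0,-0.03,0.5],
  [0,0,0,0,0,-0.03,0.5],
  [0,0,0,0,0,-0.04,0.5],
  [0,0,0,0,0,-0.04,0.5],
  [0,0,0,0,0,-0.04,0.5],
  [0,-0.267,0,0,0,0,0.8],
  [0,-0.267,0,0,0,0,1],
  [0,-0.267,0,0,0,0,1],
])

```text
t: 61.15
position: [0.5593, 0.1344, 0.2816]
tool_rot: [-2.96, -0.732, -0.413]
force: [0.5, 1.5, -0.1]
gripper_width: 0.0853
grasp_force: 0.0
```

Emit:
arm_command([
  [0,-0.267,0,0,0,0,1],
  [0,-0.265,0,0,0,0,1],
  [0,0,0,-0.0379,0.0395,0,1],
  [0,0,0,-0.0379,0.0395,0,1],
  [0,0,0,-0.0379,0.0395,0,1],
  [0,0,0,-0.0379,0.0395,0,1],
  [0,0,0,-0.0379,0.0395,0,1],
  [0,0,0,-0.0379,0.0395,0,1],
])

```text
t: 61.95
position: [0.4864, -0.1185, 0.279]
tool_rot: [-3.046, -0.758, -0.002]
force: [0.5, -0.7, -0.3]
gripper_width: 0.0853
grasp_force: 0.0
```

Emit:
arm_command([
  [0,0,0,-0.0379,0.0395,0,1],
  [0,0,0,-0.0379,0.0395,0,1],
  [0,0,0,-0.0379,0.0395,0,1],
  [0,0,0,-0.0379,0.0395,0,1],
  [0,0,0,-0.0379,0.0395,0,1],
  [0,0,0,-0.0379,0.0395,0,1],
  [0,0,0,0,0,0,1],
  [0,0,0,0,0,0,1],
])

```text
t: 62.75
position: [0.4149, -0.3703, 0.2779]
tool_rot: [-3.046, -0.755, -0.001]
force: [-0.1, 1.2, -0.9]
gripper_width: 0.0856
grasp_force: 0.0
```

Emit:
arm_command([
  [0,0,0,0,0,0,1],
  [0,0,0,0,0,0,1],
  [0,0,0,0,0,0.05,1],
  [0,0,0,0,0,0.05,1],
  [0,0,0,0,0,0.05,1],
  [0,0,0,0,0,0,1],
  [0,0,0,0,0,0,1],
  [0,0,0,0,0,0,1],
])

```text
t: 63.55
position: [0.4169, -0.37, 0.1606]
tool_rot: [3.048, 0.759, 0.004]
force: [-0.7, 0.0, 1.2]
gripper_width: 0.0858
grasp_force: 0.0
```

Run:
```python
from h import *
tcp(); go([.4143,-.369,.02],down(PSI-90)); capture("scene")
for r in regions_of("scene","cup1"): print(round(r["conf"],2),np.round(r["pixel"]),locate([("scene",cen(r["mask"]))],CUP,[.5,-.3])[0].round(3))
```

```text
t 63.55 [ 0.4169 -0.37    0.1606] q [ 0.83  0.24 -0.21  1.73  0.05  1.17 -0.48] w 0.0858 F [-0.7  0.   1.2] grip 0
turn [ 0.002 -0.005  0.004] shift after [-0.0023 -0.0026  0.1757]
0.93 [130. 248.] [ 0.413 -0.362]
0.91 [284. 375.] [0.491 0.296]
0.9 [308. 412.] [0.446 0.385]
0.88 [270. 332.] [0.538 0.207]
0.75 [280. 286.] [0.646 0.157]
0.56 [256. 295.] [0.586 0.118]
0.17 [200. 289.] [ 0.49  -0.025]
```

Emit:
arm_command([
  [0,0,0.004,-0.0023,-0.0026,0.045,1],
  [0,0,0,0,0,0.045,1],
  [0,0,0,0,0,0.035,1],
  [0,0,0,0,0,0.028,1],
  [0,0,0,0,0,0.015,1],
  [0,0,0,0,0,0.008,1],
  [0,0,0,0,0,0,1],
  [0,0,0,0,0,0,1],
])

```text
t: 64.45
position: [0.4136, -0.3687, 0.0182]
tool_rot: [-3.048, -0.755, -0.002]
force: [0.9, -1.1, 0.4]
gripper_width: 0.0852
grasp_force: 0.0
```

Emit:
arm_command([
  [0,0,0,0,0,0,-1],
  [0,0,0,0,0,0,-1],
  [0,0,0,0,0,0,-1],
  [0,0,0,0,0,0,-1],
  [0,0,0,0,0,0,-1],
  [0,0,0,0,0,0,-1],
  [0,0,0,0,0,0,-1],
  [0,0,0,0,0,0,-1],
])

```text
t: 65.25
position: [0.4133, -0.3686, 0.0181]
tool_rot: [-3.048, -0.755, -0.002]
force: [-1.3, 3.0, 8.0]
gripper_width: 0.0463
grasp_force: 61.1
```

Emit:
arm_command([
  [0,0,0,0,0,-0.02,-1],
  [0,0,0,0,0,-0.05,-1],
  [0,0,0,0,0,-0.06,-1],
  [0,0,0,0,0,-0.06,-1],
  [0,0,0,0,0,-0.06,-1],
  [0,0,0,0,0,-0.06,-1],
  [0,0,0,0,0,-0.015,-1],
  [0,0,0,0,0,0,-1],
])

```text
t: 66.05
position: [0.4137, -0.3694, 0.2793]
tool_rot: [3.049, 0.755, 0.004]
force: [-0.4, 0.7, -1.0]
gripper_width: 0.0462
grasp_force: 61.5
```

Run:
```python
from h import *
tcp(); P,R=peg(1,.145); go([*P[:2],.28],down(PSI-90))
```

```text
t 66.05 [ 0.4137 -0.3694  0.2793] q [ 0.83  0.16 -0.21  1.57  0.03  1.41 -0.46] w 0.0462 F [-0.4  0.7 -1. ] grip 62
turn [ 0.003 -0.005 -0.001] shift after [ 0.524  -0.3662 -0.0009]
```

Emit:
arm_command([
  [0,0,0,0.0437,-0.0305,0,-1],
  [0,0,0,0.0437,-0.0305,0,-1],
  [0,0,0,0.0437,-0.0305,0,-1],
  [0,0,0,0.0437,-0.0305,0,-1],
  [0,0,0,0.0437,-0.0305,0,-1],
  [0,0,0,0.0437,-0.0305,0,-1],
  [0,0,0,0.0437,-0.0305,0,-1],
  [0,0,0,0.0437,-0.0305,0,-1],
])

```text
t: 66.85
position: [0.5689, -0.064, 0.2754]
tool_rot: [-3.046, -0.754, 0.004]
force: [0.1, -0.8, -0.4]
gripper_width: 0.046
grasp_force: 61.6
```

Emit:
arm_command([
  [0,0,0,0.0437,-0.0305,0,-1],
  [0,0,0,0.0437,-0.0305,0,-1],
  [0,0,0,0.0437,-0.0305,0,-1],
  [0,0,0,0.0437,-0.0305,0,-1],
  [0,0,0,0,0,0,-1],
  [0,0,0,0,0,0,-1],
  [0,0,0,0,0,0,-1],
  [0,0,0,0,0,0,-1],
])

```text
t: 67.65
position: [0.6471, 0.0843, 0.2776]
tool_rot: [-3.048, -0.752, 0.001]
force: [0.2, -0.6, -0.6]
gripper_width: 0.0465
grasp_force: 61.6
```

Emit:
arm_command([
  [0,0.267,0,0,0,0,-1],
  [0,0.267,0,0,0,0,-1],
  [0,0.267,0,0,0,0,-1],
  [0,0.267,0,0,0,0,-1],
  [0,0.267,0,0,0,0,-1],
  [0,0,0,0,0,0,-1],
  [0,0,0,0,0,0,-1],
  [0,0,0,0,0,0,-1],
])

```text
t: 68.45
position: [0.6483, 0.087, 0.2798]
tool_rot: [-2.727, -0.678, -0.978]
force: [1.0, 0.8, 1.0]
gripper_width: 0.046
grasp_force: 61.6
```

Run:
```python
from h import *
tcp(); P,R=peg(1,.145); go(P,R)
```

```text
t 68.45 [0.6483 0.087  0.2798] q [ 0.53  0.01 -0.59  1.9  -0.45  0.64 -0.86] w 0.046 F [1.  0.8 1. ] grip 62
turn [-0.006  0.017  0.   ] shift after [-0.0516  0.0011  0.0587]
```

Emit:
arm_command([
  [0,0.015,0,-0.0256,0,0,-1],
  [0,0,0,-0.0256,0.001,0,-1],
  [0,0,0,0,0,0.022,-1],
  [0,0,0,0,0,0.022,-1],
  [0,0,0,0,0,0.015,-1],
  [0,0,0,0,0,0,-1],
  [0,0,0,0,0,0,-1],
  [0,0,0,0,0,0,-1],
])

```text
t: 69.25
position: [0.6468, 0.0858, 0.2166]
tool_rot: [-2.721, -0.676, -0.989]
force: [0.9, -0.6, -0.7]
gripper_width: 0.0468
grasp_force: 61.6
```

Run:
```python
from h import *
tcp(); P,R=peg(1,.0565); go(P,R)
```

```text
t 69.25 [0.6468 0.0858 0.2166] q [ 0.52  0.07 -0.6   1.99 -0.5   0.5  -0.77] w 0.0468 F [ 0.9 -0.6 -0.7] grip 62
turn [-0.007  0.    -0.002] shift after [0.001  0.0007 0.1104]
```

Emit:
arm_command([
  [0,0,0,0.001,0,0.016,-1],
  [0,0,0,0,0,0.016,-1],
  [0,0,0,0,0,0.016,-1],
  [0,0,0,0,0,0.016,-1],
  [0,0,0,0,0,0.016,-1],
  [0,0,0,0,0,0.014,-1],
  [0,0,0,0,0,0.013,-1],
  [0,0,0,0,0,0,-1],
])

```text
t: 70.05
position: [0.6958, 0.1125, 0.1498]
tool_rot: [-2.721, -0.675, -0.987]
force: [0.0, 0.1, -0.1]
gripper_width: 0.0461
grasp_force: 61.7
```

Run:
```python
from h import *
tcp(); P,R=peg(1,.0565); go(P,R)
```

```text
t 70.05 [0.6958 0.1125 0.1498] q [ 0.39  0.27 -0.55  1.94 -0.33  0.34 -0.9 ] w 0.0461 F [ 0.   0.1 -0.1] grip 62
turn [-0.009  0.002 -0.003] shift after [0.0011 0.0016 0.0016]
```

Emit:
arm_command([
  [0,0,0,0,0,0,0.3],
  [0,0,0,0,0,0,0.4],
  [0,0,0,0,0,0,0.5],
  [0,0,0,0,0,0,0.5],
  [0,0,0,0,0,0,0.5],
  [0,0,0,0,0,0,0.5],
  [0,0,0,0,0,-0.01,0.5],
  [0,0,0,0,0,-0.02,0.5],
])

```text
t: 70.85
position: [0.6812, 0.1051, 0.1686]
tool_rot: [-2.721, -0.676, -0.986]
force: [0.3, 0.3, 0.6]
gripper_width: 0.0638
grasp_force: 0.0
```

Emit:
arm_command([
  [0,0,0,0,0,-0.03,0.5],
  [0,0,0,0,0,-0.03,0.5],
  [0,0,0,0,0,-0.04,0.5],
  [0,0,0,0,0,-0.04,0.5],
  [0,0,0,0,0,-0.04,0.5],
  [0,-0.267,0,0,0,0,0.8],
  [0,-0.267,0,0,0,0,1],
  [0,-0.267,0,0,0,0,1],
])

```text
t: 71.65
position: [0.6001, 0.0602, 0.2813]
tool_rot: [-2.951, -0.732, -0.432]
force: [-0.2, 0.5, 0.2]
gripper_width: 0.0852
grasp_force: 0.0
```

Emit:
arm_command([
  [0,-0.267,0,0,0,0,1],
  [0,-0.265,0,0,0,0,1],
  [0,0,0,-0.03,0.045,0,1],
  [0,0,0,-0.03,0.045,0,1],
  [0,0,0,-0.03,0.045,0,1],
  [0,0,0,-0.03,0.045,0,1],
  [0,0,0,-0.03,0.045,0,1],
  [0,0,0,-0.03,0.045,0,1],
])

```text
t: 72.45
position: [0.5741, -0.1979, 0.276]
tool_rot: [-3.038, -0.761, -0.022]
force: [1.2, -0.5, 0.2]
gripper_width: 0.0854
grasp_force: 0.0
```

Emit:
arm_command([
  [0,0,0,-0.02,0.03,0,1],
  [0,0,0,-0.02,0.03,0,1],
  [0,0,0,-0.02,0.03,0,1],
  [0,0,0,-0.02,0.03,0,1],
  [0,0,0,0,0,0,1],
  [0,0,0,0,0,0,1],
  [0,0,0,0,0,0,1],
  [0,0,0,0,0,0,1],
])

```text
t: 73.25
position: [0.564, -0.3098, 0.2742]
tool_rot: [-3.037, -0.763, -0.022]
force: [0.5, 0.4, -0.1]
gripper_width: 0.0855
grasp_force: 0.0
```

Run:
```python
from h import *
tcp(); im=capture("scene"); im2=capture("top"); cv2.imwrite("pics/p7.png",np.hstack([cv2.resize(im[150:350,200:450,::-1],(450,360)),cv2.resize(im2[110:310,90:284,::-1],(349,360))]))
edges("lid"); blue=im[...,2].astype(float)-im[...,0]; b=(blue>55); b[:158]=0;b[197:]=0;b[:,:270]=0;b[:,308:]=0
b=cv2.morphologyEx(b.astype(np.uint8),cv2.MORPH_CLOSE,np.ones((7,7))); print(cen(b),b.sum())
```

```text
t 73.25 [ 0.564  -0.3098  0.2742] q [ 0.83  0.4  -0.54  1.32  0.19  1.46 -0.77] w 0.0855 F [ 0.5  0.4 -0.1] grip 0
lid [(np.float64(169.0), np.float64(187.57)), (np.float64(167.6), np.float64(178.0)), (np.float64(167.33), np.float64(190.16)), (np.float64(168.35), np.float64(189.23))]
[288.75462963 178.89814815] 432
```

View pics/p7.png

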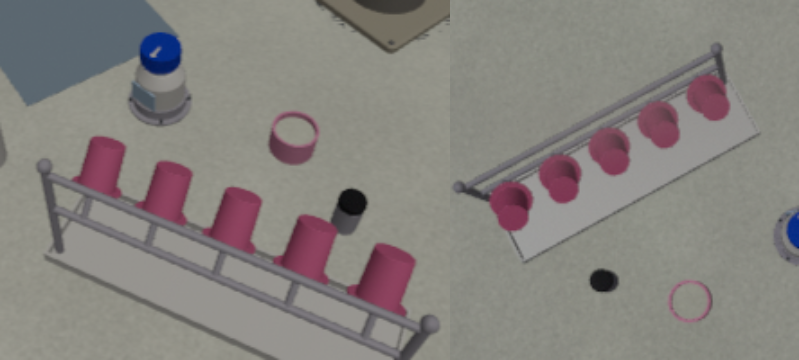

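The final picture shows all five cups seated on rods 1–5. The lid is level at its home height, and the pot and canister stand where they were.

```bash
python3 -c "
from rig import *
print(job_done())"
```

```text
the job is handed in; nothing more can be done
None
```

I handed the job in: the lid was turned back until it dropped in, then screwed fully home, all five cups hang on their own rods, and I moved none of the bystanders; the hand-in returned no verdict.

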